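# Pull the balance's draught sash down with the hooked pole

### The job

The clear sash in front of the balance is up. Take the hooked pole from its rest, hook it into the ring on top of the sash and pull the sash down until its spring catch clicks and holds it, never pulling with more than about 12 N; touch the sash with the pole only. Then unhook the pole without pulling the sash up again, lay it back in its rest as it was, and leave the glassware and bottle alone.

Things in the scene. Friction and masses are not known exactly. Their poses are not given: they have to be found in the camera images.
- grip (a point): Centre of the loose pole's wooden handle, a flat-sided bar 100 mm long (x), 18 wide (y, grip here), 34 high (z). An 8 mm steel shaft runs on from its +x end along its centre line to 137 mm from this point, where the hook's point, 8 mm thick, is bent straight down (-z) to 18 mm below the centre line. 0.13 kg. The pull can turn the handle in the fingers: grip hard, best 20 mm ahead of this point.
- throat (a point): Point on the centre line of the pole's shaft, 125 mm ahead of the handle's centre; the bent-down hook point's near face is 8 mm farther on. The ring's bar belongs under this point. Axes as the handle's.
- ring (a point): Centre of the upright steel ring on top of the sash, a clear panel 188 mm wide. Inside diameter 36 mm, bar 6 mm thick; the hole looks along its x axis (level, +x into the bay, away from the robot). The centre is 34 mm above the sash's top edge, 184 mm above its lower edge. The air round and behind the ring is free.
- sash (a joint): How far the sash is down from its highest place, in m (starts at 0 to 0.02). A spring draws it up with 20 N per m of way, friction is 0.7 N: it stays near the top, and let go lower down it runs back up to under 0.05 unless caught. The ring's centre is 0.319 m above the worktop at 0.
- rest: Fixed wooden rest of the pole, 200 x 70 mm. Origin on the worktop below the handle's place; x is the way the pole points. A flared slot 24 mm wide takes the handle 40 mm behind the origin (cheeks end 72 mm up), a steel V the shaft 95 mm ahead. At rest the handle's centre is 65 mm above the origin, up to 8 mm to or fro, the hook's point down.
- bay: Fixed clear shield round the balance, 206 mm wide, sides 206 high, posts 310 high at y = +-98 mm. Origin below the ring, x into the bay. A roller catch on the -y post, its height set by hand, not measured, is first met at 0.05 to 0.1 m down; the pull jumps from 2 to about 5 N, fades over 10 mm, then the catch draws the sash down and, 21 mm from first touch, holds it. A rigid stop is 5 mm lower. It resists 1 N of lift.
- beaker_mid (a point): Loose glass beaker with a bluish filling, 68 mm wide, 80 mm high; its middle. Leave it alone.
- dropper_mid (a point): Loose brown dropper bottle, 34 mm wide, 102 mm high; its middle. Leave it alone.
- flask_mid (a point): Loose conical flask, 65 mm wide, 105 mm high; its middle. Leave it alone.

How it is judged:
By the outcome, as a careful person would: the job done as asked, in the order asked, and still so for the second after the job is handed in, with the robot touching nothing.
It also fails if it takes over 72 s, if anything falls off the work surface, if the arm or the gripper's body presses on something with over 40 N, if the wrist force passes 120 N, or if a joint passes its speed limit or range.

### The arm

A 6-joint arm with a two-finger parallel gripper is mounted at the origin on a cart in front of the work surface, level with it; the furniture and walls round the work are solid. World frame = base frame: x ahead of the robot, y to its left, z up, the work surface at z = 0. Lengths are in m, angles in degrees, forces in N, time in s.
With the tool pointing down it reaches from about 0.35 to 0.875 m from the base axis. Payload 4.2 kg.
Tool frame: the origin (TCP) lies on the centre line of the jaws, within the pads' length; the fingertips stand 25 mm ahead of it and the grasp point (between the pads) lies 6 mm ahead of it; z points along the fingers, y is the line along which they close (so a half turn about z gives the same grasp; the last joint's range is limited). The gripper opens to 87 mm and grips with 3 to 60 N. Pads are 19 mm wide; open, the fingers measure 117 mm over their backs; the gripper's body (75 mm by 190 mm) begins 51 mm behind the grasp point.
Start: joints at [-62.303, 22.042, 0.453, 0, -68.411, -14.817], TCP at [0.139, -0.609, 0.248] pointing down, gripper open.
Joint ranges: [-179.83, 179.83], [-69.29, 118.12], [-61.27, 80.66], [-181.25, 117.63], [-171.15, -9.14], [-177.46, 177.46]. Speed limits (degrees/s): [159.86, 159.86, 180, 180, 180, 180].

### API

Orientations are given as a 3x3 rotation matrix whose columns are the frame's x, y, z axes.
In Python, from station import r gives the robot as it stands.
- The arm moves only by the tool move_arm, never from a script. Its argument "series" is a list of rows, each an object with "grip": the opening, from 0 (shut) to 1 (fully open); "xyz": the shift along the tool's x, y, z in mm, a list of three; "angular": the turn, a rotation vector about the tool's x, y, z in rad, a list of three. A call has 1 to 10 rows; each row is the pose to reach, as a shift and turn from the pose commanded when the call began, along the tool's axes at that moment; what a row does not reach only later rows make up. A row lasts 1/10 s, in which the tool goes at most 50 mm and 8.59 degrees, less where a joint would pass 70% of its speed; a pose out of reach is approached as far as the arm can. A call with a gripper value outside its range is refused whole. The fingers move at their own pace and stop on an object; the grip force is fixed at half the most. Time passes only in rows, so rows that repeat a pose let the fingers close. It gives the time, the measured TCP pose, the force, the opening and the grip force at its end, in the units of the state.
- r.sense(): the state, without advancing time (a new reading comes with each control period).
- r.capture(name): name is "scene" or "top" or "wrist"; returns a dict with "img" (384x512x3 uint8, red, green, blue), "camera_matrix" (3x3 intrinsics, pixels), "rvec" (rotation vector, rad) and "tvec" (3), from world to camera coordinates, as OpenCV has them; the wrist camera has in their place "hand_eye" (4x4, takes a point from camera to tool coordinates, whose origin is the TCP and whose axes are the flange's). Camera axes: x right, y down, z forward; pixel columns grow to the right and rows downward; lengths in m; the calibration is good to about 2 mm. A picture is of the moment at which its call begins: read the wrist's pose just before it. There is no depth.
- r.finish_job(): hands the job in; it is judged then, once.
The state is a dict: "time_s": time; "joints": joint angles; "joint_velocities": joint speeds; "effort": joint torques, N m; "tcp_pos": TCP position; "ee_rot": TCP orientation; "wrist_force": force on the tool from outside, world axes, zero at the start; "moment": the same for the moment, N m; "gripper_width": opening from 0.0 (shut) to 1.0 (fully open); "gripper_force": force on a finger pad.
Only numpy, scipy, OpenCV 4.12 (cv2) and the standard library are available. Lean on these libraries where they do the work, as an engineer would, in place of code of your own. Each camera call takes 0.05 s, during which the arm holds its last target. There are 200 camera calls.

## Working session

There is one attempt and no reset: what is moved stays moved. The work goes in short steps, Python scripts to look and compute and a tool call to move; the robot and the scene stay as the last step left them, time stands still between calls to the robot, and variables do not carry over. Pictures are saved under pics/ and viewed, at most 10 in all, crops included, and the job is handed in when it is done.

Besides the shell and the picture viewer there is one more tool, called after "Call:" by a JSON object that holds its "method" and its "body". move_arm: Moves the arm, as the interface text tells. Its arguments: {"type":"object","properties":{"series":{"type":"array"}},"required":["series"]}

```bash
mkdir -p pics; ls; cat > h.py <<'E'
import numpy as np, cv2, json
from station import r
def cap(n,f):
    s=r.sense(); c=r.capture(n); cv2.imwrite('pics/'+f+'.png',c['img'][:,:,::-1])
    K=np.array(c['camera_matrix'])
    if n=='wrist':
        H=np.array(c['hand_eye']); T=np.eye(4); T[:3,:3]=s['ee_rot']; T[:3,3]=s['tcp_pos']
        W=np.linalg.inv(T@H)
    else:
        W=np.eye(4); W[:3,:3]=cv2.Rodrigues(np.array(c['rvec'],float))[0]; W[:3,3]=np.ravel(c['tvec'])
    np.save('pics/'+f+'.npy',K@W[:3]); return c
def tri(*obs):  # (file,u,v)...
    A=[]
    for f,u,v in obs:
        P=np.load('pics/'+f+'.npy'); A+= [u*P[2]-P[0], v*P[2]-P[1]]
    X=np.linalg.svd(np.array(A))[2][-1]; X=X[:3]/X[3]
    return X,[np.round(proj(f,X)-[u,v],1).tolist() for f,u,v in obs]
def proj(f,X):
    p=np.load('pics/'+f+'.npy')@np.r_[X,1]; return p[:2]/p[2]
def onz(f,u,v,z):
    P=np.load('pics/'+f+'.npy'); A=np.array([u*P[2]-P[0], v*P[2]-P[1]])
    return np.r_[np.linalg.solve(A[:,:2],-A[:,2]*z-A[:,3]),z]
E
python3 - <<'E'
from h import *
a=cap('scene','scene0');b=cap('top','top0')
s=r.sense();print({k:np.round(v,3).tolist() for k,v in s.items()})
E
```

```text
pics
{'time_s': 0.1, 'joints': [-62.304, 22.086, 0.385, -0.025, -68.412, -14.818], 'joint_velocities': [0.026, -0.068, 0.201, 0.152, -0.047, -0.021], 'effort': [0.0, -39.169, 18.793, 4.232, 0.013, -0.0], 'tcp_pos': [0.139, -0.609, 0.247], 'ee_rot': [[-0.975, -0.223, -0.001], [-0.223, 0.975, 0.002], [0.0, 0.002, -1.0]], 'wrist_force': [-0.178, 0.66, 0.06], 'moment': [0.016, 0.015, 0.019], 'gripper_force': 0.0, 'gripper_width': 1.001}
```

View pics/scene0.png

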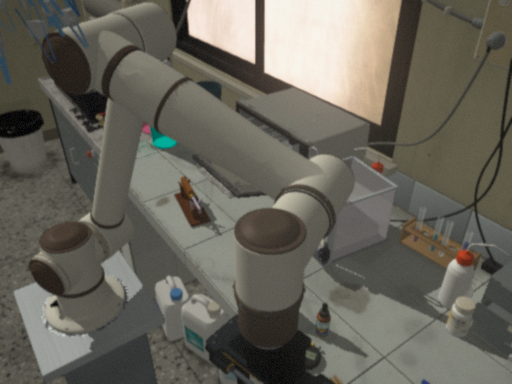

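View pics/top0.png

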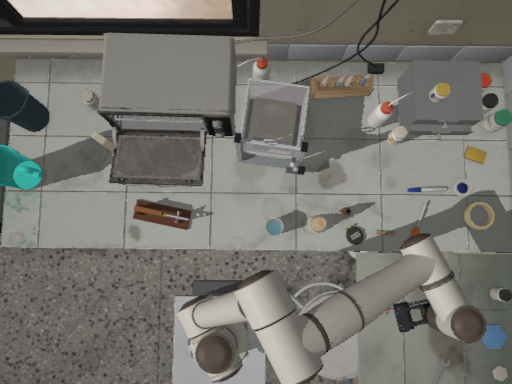

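The scene view shows the rest with the pole at (190,205) and the shield at (360,205). The top view shows the rest at (163,214), the bay at (272,125), and the beaker, flask and dropper at (275,226), (318,223) and (345,211).

```bash
python3 - <<'E'
import cv2,numpy as np
t=cv2.imread('pics/top0.png');s=cv2.imread('pics/scene0.png')
a=cv2.resize(t[70:240,125:325],None,fx=4,fy=3.5,interpolation=cv2.INTER_CUBIC)[:595]
cv2.imwrite('pics/c1.png',a)
b=cv2.resize(s[165:235,165:225],(342,400),interpolation=cv2.INTER_CUBIC)
c=cv2.resize(s[145:275,310:410],(400,520),interpolation=cv2.INTER_CUBIC)
o=np.zeros((520,742,3),np.uint8);o[:400,:342]=b;o[:,342:]=c
cv2.imwrite('pics/c2.png',o)
E
```

```text
(no output)
```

View pics/c1.png

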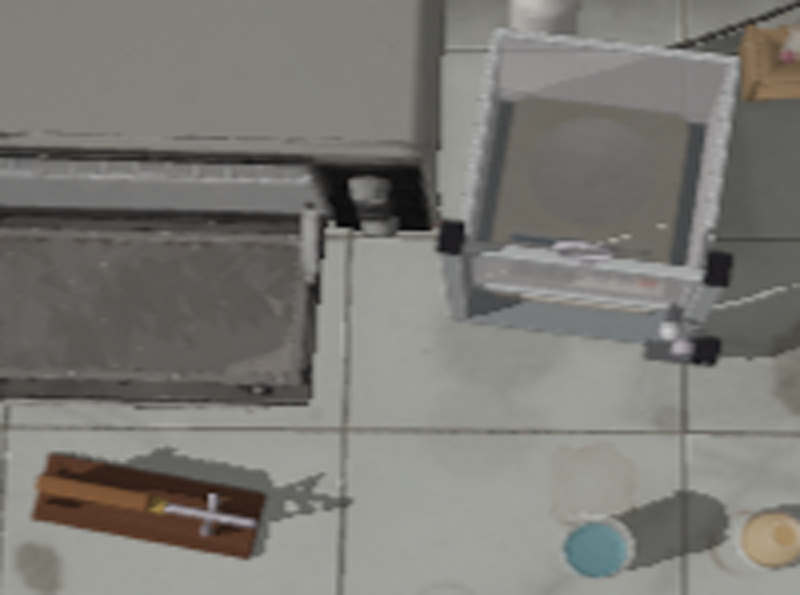

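View pics/c2.png

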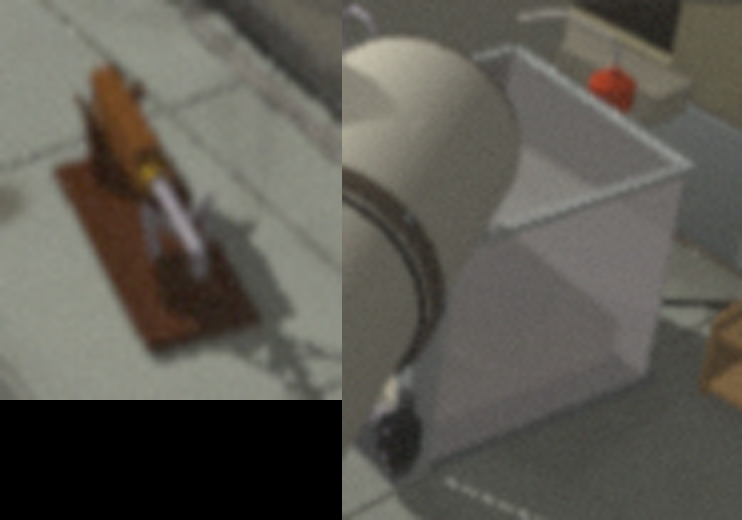

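The enlarged crops show the pole: handle back end at top (134,208), shaft start at (164.5,214.6) and hook at (188.7,219.1). In the scene view those are about (183,178), (191.3,194.8) and (200,209). The ring is at top (270,141), with the arm hiding it in the scene view.

```bash
python3 - <<'E'
from h import *
for n,t,s in [('shaftstart',(164.5,214.6),(191.3,194.8)),('hook',(188.7,219.1),(200.1,209)),('back',(134.3,208),(183.4,178.1))]:
    print(n,*tri(('top0',*t),('scene0',*s)), onz('top0',*t,.065))
print('ring z.31',onz('top0',270,141.4,.31), onz('top0',270,141.4,.30))
# shield posts, top: black caps at left/right z~.31
for u,v in [(452,238),(718,268)]: print(onz('top0',125+u/4,70+v/3.5,.31))
for u,v in [(497,33),(738,60)]: print('backcorner',onz('top0',125+u/4,70+v/3.5,.206))
for n,u,v,z in [('beaker',275,226,.08),('flask',318,223,.1),('dropper',345,211,.1)]: print(n,onz('top0',u,v,z))
P=np.load('pics/top0.npy');print('cam',-np.linalg.inv(P[:,:3])@P[:,3])
E
```

```text
shaftstart [0.42694464 0.19348343 0.06740001] [[0.0, -0.0], [-0.0, 0.0]] [0.42707246 0.19394229 0.065     ]
hook [0.41278467 0.11031351 0.06449217] [[0.0, -0.1], [-0.1, 0.0]] [0.41255397 0.11034086 0.065     ]
back [0.4497561  0.29643373 0.07159861] [[0.2, -0.5], [-0.7, 0.1]] [0.4486506  0.29877787 0.065     ]
ring z.31 [ 0.6300243 -0.1578825  0.31     ] [ 0.6323979  -0.15824837  0.3       ]
[ 0.6394383  -0.06192185  0.31      ]
[ 0.61530176 -0.26104264  0.31      ]
backcorner [ 0.86139519 -0.09266995  0.206     ]
backcorner [ 0.83713953 -0.28944418  0.206     ]
beaker [ 0.39137331 -0.18489864  0.08      ]
flask [ 0.40182332 -0.32791351  0.1       ]
dropper [ 0.44316939 -0.41891624  0.1       ]
cam [ 0.28912501 -0.10533577  1.74621066]
```

```bash
cat >> h.py <<'E'
from scipy.spatial.transform import Rotation as Ro
def goal(p,yaw,pitch=0,s=None):
    """tool down with tool x along yaw (deg); pitch>0 raises the pole's tip. prints row numbers"""
    s=s or r.sense(); R=np.array(s['ee_rot']); 
    G=Ro.from_euler('ZY',[yaw,-pitch],degrees=True).as_matrix()@np.diag([1,-1,-1])
    print('xyz',np.round(R.T@(np.array(p)-s['tcp_pos'])*1000,1).tolist(),'ang',np.round(Ro.from_matrix(R.T@G).as_rotvec(),4).tolist())
def st():
    s=r.sense(); R=np.array(s['ee_rot']); print('t',s['time_s'],'tcp',np.round(s['tcp_pos'],4),'yaw',round(np.degrees(np.arctan2(R[1,0],R[0,0])),2),'pitch',round(np.degrees(np.arcsin(R[2,0])),2),'F',np.round(s['wrist_force'],2),'M',np.round(s['moment'],2),'w',round(s['gripper_width'],3),'gf',round(s['gripper_force'],1)); return s
E
python3 - <<'E'
from h import *
goal([.42,-.3,.27],-130); goal([.435,.20,.27],-100.8)
E
```

```text
xyz [-342.5, 238.5, -23.0] ang [0.002, 0.0005, -0.6481]
xyz [-468.5, 722.6, -22.0] ang [0.0018, 0.0011, -1.1577]
```

Call:
{"method": "move_arm", "body": {"series": [{"grip":1,"xyz":[-342,238,-23],"angular":[0,0,-0.648]},{"grip":1,"xyz":[-342,238,-23],"angular":[0,0,-0.648]},{"grip":1,"xyz":[-342,238,-23],"angular":[0,0,-0.648]},{"grip":1,"xyz":[-342,238,-23],"angular":[0,0,-0.648]},{"grip":1,"xyz":[-342,238,-23],"angular":[0,0,-0.648]},{"grip":1,"xyz":[-342,238,-23],"angular":[0,0,-0.648]},{"grip":1,"xyz":[-342,238,-23],"angular":[0,0,-0.648]},{"grip":1,"xyz":[-342,238,-23],"angular":[0,0,-0.648]},{"grip":1,"xyz":[-342,238,-23],"angular":[0,0,-0.648]},{"grip":1,"xyz":[-342,238,-23],"angular":[0,0,-0.648]}]}}

```text
time_s: 1.1
tcp_pos: [0.4212, -0.2991, 0.2703]
ee_rot: [[-0.64, -0.769, -0.0], [-0.769, 0.64, 0.0], [-0.0, 0.0, -1.0]]
wrist_force: [-1.0, -0.1, -0.6]
gripper_width: 1.002
gripper_force: 0.0
```

```bash
python3 - <<'E'
from h import *
st();goal([.435,.20,.27],-100.8)
E
```

```text
t 1.1 tcp [ 0.4212 -0.2991  0.2703] yaw -129.76 pitch -0.01 F [-1.01 -0.14 -0.57] M [-0.   -0.04 -0.02] w 1.002 gf 0.0
xyz [-392.5, 308.5, 0.5] ang [0.0003, 0.0003, -0.5054]
```

Call:
{"method": "move_arm", "body": {"series": [{"grip":1,"xyz":[-392,308,0],"angular":[0,0,-0.505]},{"grip":1,"xyz":[-392,308,0],"angular":[0,0,-0.505]},{"grip":1,"xyz":[-392,308,0],"angular":[0,0,-0.505]},{"grip":1,"xyz":[-392,308,0],"angular":[0,0,-0.505]},{"grip":1,"xyz":[-392,308,0],"angular":[0,0,-0.505]},{"grip":1,"xyz":[-392,308,0],"angular":[0,0,-0.505]},{"grip":1,"xyz":[-392,308,0],"angular":[0,0,-0.505]},{"grip":1,"xyz":[-392,308,0],"angular":[0,0,-0.505]},{"grip":1,"xyz":[-392,308,0],"angular":[0,0,-0.505]},{"grip":1,"xyz":[-392,308,0],"angular":[0,0,-0.505]}]}}

```text
time_s: 2.1
tcp_pos: [0.4353, 0.1983, 0.2705]
ee_rot: [[-0.192, -0.981, -0.0], [-0.981, 0.192, -0.0], [0.0, 0.0, -1.0]]
wrist_force: [0.9, -0.2, 0.6]
gripper_width: 0.998
gripper_force: 0.0
```

```bash
python3 - <<'E'
from h import *
st();cap('wrist','w1');cap('scene','s1')
for n,p in [('grip',[.439,.248,.065]),('hook',[.4128,.1103,.065])]: print(n,proj('w1',p))
print(proj('s1',[.63,-.158,.31]))
a=cv2.imread('pics/w1.png');s=cv2.imread('pics/s1.png')
u,v=proj('s1',[.63,-.158,.31]).astype(int)
b=cv2.resize(s[v-30:v+30,u-45:u+45],(288,192),interpolation=cv2.INTER_CUBIC)
o=np.zeros((384,800,3),np.uint8);o[:,:512]=a;o[:192,512:]=b
cv2.imwrite('pics/c3.png',o);print(u,v)
E
```

```text
t 2.1 tcp [0.4353 0.1983 0.2705] yaw -101.09 pitch 0.01 F [ 0.91 -0.25  0.63] M [ 0.   -0.08  0.01] w 0.998 gf 0.0
grip [259.56355256 211.00575849]
hook [259.41308305 103.13483659]
[313.26795587 155.37276308]
313 155
```

View pics/c3.png

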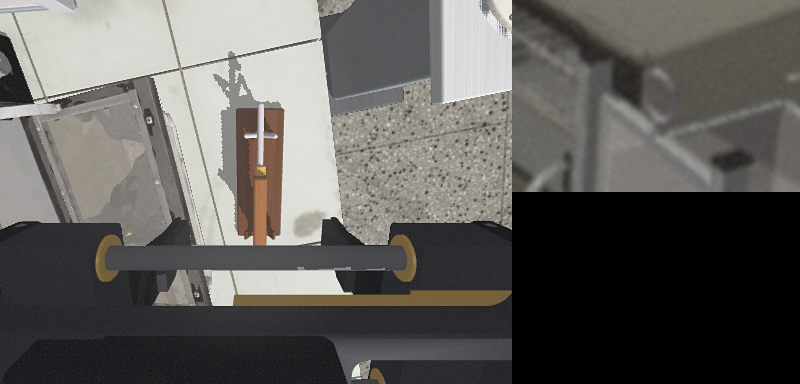

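The wrist view shows the pole running straight from the hook at (262,103) to the handle at (260,178–245). That fits the estimate, with about 0.8° of extra yaw. The scene inset shows the ring at scene pixel (314,155).

```bash
python3 - <<'E'
from h import *
print(tri(('top0',270,141.4),('s1',314,155.3)))
print(tri(('w1',262,103.5),('top0',188.7,219.1)), tri(('w1',260.5,166),('top0',163.5,214.3)))
goal([.4345,.2284,.110],-101.6);goal([.4345,.2284,.071],-101.6)
E
```

```text
(array([ 0.63079119, -0.15843201,  0.30996175]), [[0.2, -0.2], [-0.4, 0.1]])
(array([0.41179015, 0.11031288, 0.06788512]), [[-1.7, -0.6], [-0.1, 0.2]]) (array([0.42551086, 0.18958059, 0.09581857]), [[1.4, 6.5], [0.7, 0.0]])
xyz [-26.7, 6.7, 159.9] ang [-0.0, 0.0001, 0.0139]
xyz [-26.7, 6.7, 198.9] ang [-0.0, 0.0001, 0.0139]
```

Call:
{"method": "move_arm", "body": {"series": [{"grip":1,"xyz":[-27,6,50],"angular":[0,0,0.009]},{"grip":1,"xyz":[-27,6,100],"angular":[0,0,0.009]},{"grip":1,"xyz":[-27,6,150],"angular":[0,0,0.009]},{"grip":1,"xyz":[-27,6,180],"angular":[0,0,0.009]},{"grip":1,"xyz":[-27,6,199],"angular":[0,0,0.009]},{"grip":1,"xyz":[-27,6,199],"angular":[0,0,0.009]},{"grip":0.4,"xyz":[-27,6,199],"angular":[0,0,0.009]},{"grip":0,"xyz":[-27,6,199],"angular":[0,0,0.009]},{"grip":0,"xyz":[-27,6,199],"angular":[0,0,0.009]},{"grip":0,"xyz":[-27,6,199],"angular":[0,0,0.009]}]}}

```text
time_s: 3.2
tcp_pos: [0.4354, 0.2253, 0.0727]
ee_rot: [[-0.201, -0.98, 0.002], [-0.98, 0.201, 0.002], [-0.002, -0.001, -1.0]]
wrist_force: [-0.4, 0.0, -1.0]
gripper_width: 0.722
gripper_force: 0.0
```

Call:
{"method": "move_arm", "body": {"series": [{"grip":0,"xyz":[0,0,0],"angular":[0,0,0]},{"grip":0,"xyz":[0,0,0],"angular":[0,0,0]},{"grip":0,"xyz":[0,0,0],"angular":[0,0,0]}]}}

```text
time_s: 3.5
tcp_pos: [0.4349, 0.225, 0.0717]
ee_rot: [[-0.201, -0.98, 0.0], [-0.98, 0.201, 0.0], [-0.0, -0.0, -1.0]]
wrist_force: [0.4, 0.3, 0.5]
gripper_width: 0.448
gripper_force: 0.0
```

```bash
python3 - <<'E'
from h import *
st()
E
```

```text
t 3.5 tcp [0.4349 0.225  0.0717] yaw -101.57 pitch -0.01 F [0.45 0.26 0.55] M [ 0.07  0.14 -0.01] w 0.448 gf 0.0
```

Call:
{"method": "move_arm", "body": {"series": [{"grip":0,"xyz":[0,0,0],"angular":[0,0,0]},{"grip":0,"xyz":[0,0,0],"angular":[0,0,0]},{"grip":0,"xyz":[0,0,0],"angular":[0,0,0]},{"grip":0,"xyz":[0,0,0],"angular":[0,0,0]},{"grip":0,"xyz":[0,0,0],"angular":[0,0,0]},{"grip":0,"xyz":[0,0,0],"angular":[0,0,0]}]}}

```text
time_s: 4.1
tcp_pos: [0.435, 0.225, 0.0715]
ee_rot: [[-0.2, -0.98, 0.0], [-0.98, 0.2, 0.0], [-0.0, -0.0, -1.0]]
wrist_force: [-0.1, 0.2, -0.9]
gripper_width: 0.203
gripper_force: 30.0
```

```bash
python3 - <<'E'
from h import *
st()
E
```

```text
t 4.1 tcp [0.435  0.225  0.0715] yaw -101.57 pitch -0.0 F [-0.14  0.23 -0.88] M [0.07 0.07 0.05] w 0.203 gf 30.0
```

Call:
{"method": "move_arm", "body": {"series": [{"grip":0,"xyz":[0,0,-20],"angular":[0,0,0]},{"grip":0,"xyz":[0,0,-45],"angular":[0,0,0]},{"grip":0,"xyz":[0,0,-80],"angular":[0,0,0]},{"grip":0,"xyz":[0,0,-120],"angular":[0,0,0]},{"grip":0,"xyz":[0,0,-165],"angular":[0,0,0]},{"grip":0,"xyz":[0,0,-210],"angular":[0,0,0]},{"grip":0,"xyz":[0,0,-240],"angular":[0,0,0]},{"grip":0,"xyz":[0,0,-252],"angular":[0,0,0]},{"grip":0,"xyz":[0,0,-252],"angular":[0,0,0]}]}}

```text
time_s: 5.0
tcp_pos: [0.435, 0.2251, 0.3243]
ee_rot: [[-0.201, -0.98, 0.001], [-0.98, 0.201, 0.002], [-0.002, -0.001, -1.0]]
wrist_force: [0.8, -0.6, -1.4]
gripper_width: 0.207
gripper_force: 30.0
```

```bash
python3 - <<'E'
from h import *
st(); goal([.45,.05,.3235],-60); goal([.47,-.1386,.3235],-7)
E
```

```text
t 5.0 tcp [0.435  0.2251 0.3243] yaw -101.59 pitch -0.13 F [ 0.84 -0.6  -1.42] M [ 0.06  0.08 -0.03] w 0.207 gf 30.0
xyz [168.6, -49.9, 0.5] ang [-0.0017, 0.0018, -0.7258]
xyz [349.3, -107.3, 0.1] ang [-0.0026, 0.001, -1.6509]
```

Call:
{"method": "move_arm", "body": {"series": [{"grip":0,"xyz":[35,-11,0],"angular":[0,0,-0.149]},{"grip":0,"xyz":[70,-22,0],"angular":[0,0,-0.298]},{"grip":0,"xyz":[105,-33,0],"angular":[0,0,-0.447]},{"grip":0,"xyz":[140,-44,0],"angular":[0,0,-0.596]},{"grip":0,"xyz":[175,-55,0],"angular":[0,0,-0.745]},{"grip":0,"xyz":[210,-66,0],"angular":[0,0,-0.894]},{"grip":0,"xyz":[245,-77,0],"angular":[0,0,-1.043]},{"grip":0,"xyz":[280,-88,0],"angular":[0,0,-1.192]},{"grip":0,"xyz":[310,-98,0],"angular":[0,0,-1.341]},{"grip":0,"xyz":[330,-104,0],"angular":[0,0,-1.49]}]}}

```text
time_s: 6.0
tcp_pos: [0.4694, -0.121, 0.3202]
ee_rot: [[0.948, -0.319, -0.006], [-0.319, -0.948, 0.0], [-0.006, 0.001, -1.0]]
wrist_force: [0.4, 0.4, -1.0]
gripper_width: 0.202
gripper_force: 30.0
```

```bash
python3 - <<'E'
from h import *
st(); goal([.47,-.1386,.3235],-7)
E
```

```text
t 6.0 tcp [ 0.4694 -0.121   0.3202] yaw -18.61 pitch -0.34 F [ 0.44  0.38 -1.03] M [-0.01  0.08  0.06] w 0.202 gf 30.0
xyz [6.1, 16.5, -3.3] ang [0.0009, 0.0061, -0.2025]
```

Call:
{"method": "move_arm", "body": {"series": [{"grip":0,"xyz":[6,8,-3],"angular":[0,0,-0.1]},{"grip":0,"xyz":[6,16,-3],"angular":[0,0,-0.2]},{"grip":0,"xyz":[6,16,-3],"angular":[0,0,-0.2]},{"grip":0,"xyz":[6,16,-3],"angular":[0,0,-0.2]}]}}

```text
time_s: 6.4
tcp_pos: [0.4704, -0.1361, 0.3245]
ee_rot: [[0.991, -0.131, -0.004], [-0.131, -0.991, 0.001], [-0.004, 0.0, -1.0]]
wrist_force: [-0.3, 0.1, -0.6]
gripper_width: 0.202
gripper_force: 30.0
```

```bash
python3 - <<'E'
from h import *
s=st();cap('wrist','w2');cap('scene','s2');cap('top','t2')
R=np.array(s['ee_rot']);ring=np.array([.6308,-.1584,.310])
tip=np.array(s['tcp_pos'])+R@[.118,0,.0065]
for f in ['w2','s2','t2']: print(f,'ring',proj(f,ring),'tip',proj(f,tip))
a=cv2.imread('pics/w2.png')[0:300]
def z(f,k,c,sz):
    u,v=proj(f,c).astype(int);m=cv2.imread('pics/'+f+'.png');x0,y0=u-sz[0]//2,v-sz[1]//2
    print(f,'origin',x0,y0,'k',k);return cv2.resize(m[y0:y0+sz[1],x0:x0+sz[0]],None,fx=k,fy=k,interpolation=cv2.INTER_CUBIC)
o=np.zeros((600,800,3),np.uint8);o[:300,:512]=a
b=z('s2',4,(ring+tip)/2,(100,74));c=z('t2',4,(ring+tip)/2,(100,74))
o[302:302+296,:400]=b;o[302:302+296,400:]=c
cv2.imwrite('pics/c4.png',o)
E
```

```text
t 6.4 tcp [ 0.4704 -0.1361  0.3245] yaw -7.53 pitch -0.23 F [-0.29  0.13 -0.62] M [-0.05  0.16  0.  ] w 0.202 gf 30.0
w2 ring [256.68611199 -83.4731411 ] tip [254.38995626  20.13450723]
s2 ring [313.59059957 155.34707077] tip [299.73272687 156.52202922]
t2 ring [270.17434244 141.14862795] tip [267.8936177  154.83656708]
s2 origin 256 118 k 4
t2 origin 219 110 k 4
```

View pics/c4.png

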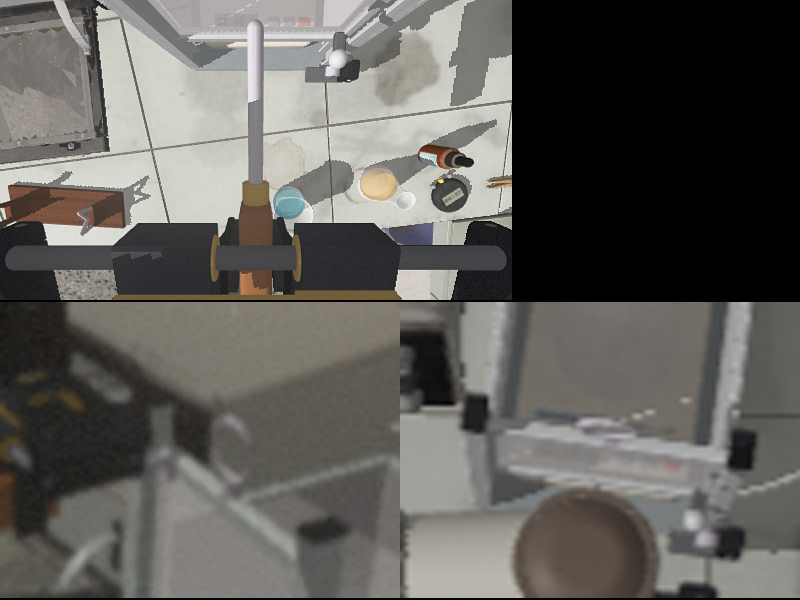

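The pole is where I predicted: tip at wrist (255,20). The ring shows at scene (313.7,155) and top (270.8,141.3), 1–2 mm to the side of my estimate.

```bash
python3 - <<'E'
from h import *
goal([.533,-.1470,.3243],-7)
E
```

```text
xyz [63.0, 3.1, 1.4] ang [-0.0, 0.0014, -0.007]
```

Call:
{"method": "move_arm", "body": {"series": [{"grip":0,"xyz":[5,3,1],"angular":[0,0,-0.007]},{"grip":0,"xyz":[15,3,1],"angular":[0,0,-0.007]},{"grip":0,"xyz":[25,3,1],"angular":[0,0,-0.007]},{"grip":0,"xyz":[32,3,1],"angular":[0,0,-0.007]},{"grip":0,"xyz":[38,3,1],"angular":[0,0,-0.007]},{"grip":0,"xyz":[43,3,1],"angular":[0,0,-0.007]},{"grip":0,"xyz":[48,3,1],"angular":[0,0,-0.007]}]}}

```text
time_s: 7.25
tcp_pos: [0.5188, -0.1455, 0.3255]
ee_rot: [[0.993, -0.122, -0.0], [-0.122, -0.993, 0.0], [-0.0, 0.0, -1.0]]
wrist_force: [-0.4, -0.4, -1.0]
gripper_width: 0.202
gripper_force: 30.0
```

```bash
python3 - <<'E'
from h import *
st();goal([.533,-.1470,.3243],-7)
E
```

```text
t 7.25 tcp [ 0.5188 -0.1455  0.3255] yaw -6.98 pitch -0.01 F [-0.41 -0.43 -1.02] M [-0.12  0.15 -0.03] w 0.202 gf 30.0
xyz [14.3, -0.3, 1.2] ang [0.0, 0.0002, 0.0003]
```

Call:
{"method": "move_arm", "body": {"series": [{"grip":0,"xyz":[5,0,1],"angular":[0,0,0]},{"grip":0,"xyz":[10,0,1],"angular":[0,0,0]},{"grip":0,"xyz":[15,0,1],"angular":[0,0,0]},{"grip":0,"xyz":[15,0,1],"angular":[0,0,0]}]}}

```text
time_s: 7.65
tcp_pos: [0.5338, -0.1473, 0.3243]
ee_rot: [[0.993, -0.122, -0.0], [-0.122, -0.993, -0.0], [-0.0, 0.0, -1.0]]
wrist_force: [-0.5, 0.0, -1.1]
gripper_width: 0.204
gripper_force: 30.0
```

```bash
python3 - <<'E'
from h import *
s=st();cap('scene','s3')
R=np.array(s['ee_rot']);ring=np.array([.6308,-.159,.310])
u,v=proj('s3',ring).astype(int);print(u,v)
m=cv2.imread('pics/s3.png')[v-30:v+30,u-40:u+40]
cv2.imwrite('pics/c5.png',cv2.resize(m,None,fx=8,fy=8,interpolation=cv2.INTER_CUBIC))
E
```

```text
t 7.65 tcp [ 0.5338 -0.1473  0.3243] yaw -6.98 pitch -0.01 F [-0.51  0.04 -1.09] M [-0.04  0.16 -0.06] w 0.204 gf 30.0
313 155
```

View pics/c5.png

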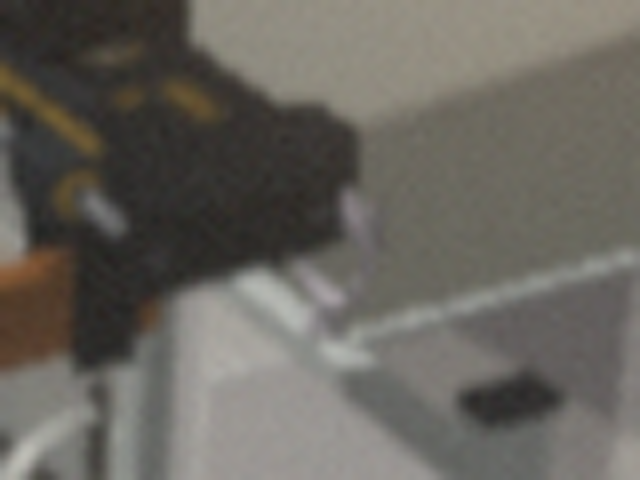

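The shot shows a light bar ending at about crop (340,298), inside the ring, which spans crop (320–375, 190–335). I'll check that against projection.

```bash
python3 - <<'E'
from h import *
s=r.sense();R=np.array(s['ee_rot']);t=np.array(s['tcp_pos']);ring=np.array([.6308,-.159,.310])
c=lambda p:np.round((proj('s3',p)-[313,155])*8+[320,240])
for d in [.03,.06,.08,.102,.118]: print(d,c(t+R@[d,0,.0065]))
print('hookpoint bottom',c(t+R@[.114,0,.0245]))
by=np.array([.122,.9925,0])
for a in range(0,360,45): print(a,c(ring+.021*(np.cos(np.radians(a))*by+np.sin(np.radians(a))*np.array([0,0,1]))))
E
```

```text
0.03 [156. 272.]
0.06 [233. 250.]
0.08 [283. 236.]
0.102 [338. 221.]
0.118 [377. 210.]
hookpoint bottom [363. 259.]
0 [291. 217.]
45 [304. 186.]
90 [330. 188.]
135 [355. 223.]
180 [362. 271.]
225 [348. 301.]
270 [322. 298.]
315 [298. 263.]
```

The projections match. The bar at (295–340, 265–298) is the ring's lower arc, and the bright piece at (360,215) is the hook end beyond the ring. I'll lower now.

Call:
{"method": "move_arm", "body": {"series": [{"grip":0,"xyz":[0,0,6],"angular":[0,0,0]},{"grip":0,"xyz":[0,0,12],"angular":[0,0,0]},{"grip":0,"xyz":[0,0,17],"angular":[0,0,0]},{"grip":0,"xyz":[0,0,21],"angular":[0,0,0]},{"grip":0,"xyz":[0,0,25],"angular":[0,0,0]},{"grip":0,"xyz":[0,0,29],"angular":[0,0,0]},{"grip":0,"xyz":[0,0,32],"angular":[0,0,0]},{"grip":0,"xyz":[0,0,32],"angular":[0,0,0]}]}}

```text
time_s: 8.5
tcp_pos: [0.5331, -0.1473, 0.2921]
ee_rot: [[0.993, -0.122, -0.001], [-0.122, -0.993, 0.0], [-0.001, 0.0, -1.0]]
wrist_force: [0.2, -0.7, -1.2]
gripper_width: 0.207
gripper_force: 30.0
```

```bash
python3 - <<'E'
from h import *
st();cap('top','t4')
E
```

```text
t 8.5 tcp [ 0.5331 -0.1473  0.2921] yaw -6.98 pitch -0.04 F [ 0.19 -0.74 -1.18] M [-0.11  0.14 -0.02] w 0.207 gf 30.0
```

Call:
{"method": "move_arm", "body": {"series": [{"grip":0,"xyz":[0,0,4],"angular":[0,0,0]},{"grip":0,"xyz":[0,0,8],"angular":[0,0,0]},{"grip":0,"xyz":[0,0,12],"angular":[0,0,0]},{"grip":0,"xyz":[0,0,15],"angular":[0,0,0]},{"grip":0,"xyz":[0,0,15],"angular":[0,0,0]}]}}

```text
time_s: 9.05
tcp_pos: [0.5332, -0.1473, 0.277]
ee_rot: [[0.993, -0.122, -0.001], [-0.122, -0.993, 0.0], [-0.001, -0.0, -1.0]]
wrist_force: [0.8, -0.0, -0.1]
gripper_width: 0.202
gripper_force: 30.0
```

```bash
python3 - <<'E'
from h import *
st();cap('top','t4');cap('scene','s4');cap('wrist','w4')
s=r.sense();ring=np.array([.6308,-.159,.300])
def z(f,k,c,sz):
    u,v=proj(f,c).astype(int);m=cv2.imread('pics/'+f+'.png');x0,y0=u-sz[0]//2,v-sz[1]//2
    print(f,'origin',x0,y0,'k',k);return cv2.resize(m[y0:y0+sz[1],x0:x0+sz[0]],None,fx=k,fy=k,interpolation=cv2.INTER_CUBIC)
o=np.zeros((600,800,3),np.uint8)
o[:300,:400]=z('s4',5,ring,(80,60));o[:300,400:]=z('t4',5,ring,(80,60));o[300:600,:512]=cv2.imread('pics/w4.png')[:300]
cv2.imwrite('pics/c6.png',o)
E
```

```text
t 9.05 tcp [ 0.5332 -0.1473  0.277 ] yaw -6.98 pitch -0.03 F [ 0.82 -0.05 -0.06] M [-0.22  0.01 -0.  ] w 0.202 gf 30.0
s4 origin 273 128 k 5
t4 origin 230 111 k 5
```

View pics/c6.png

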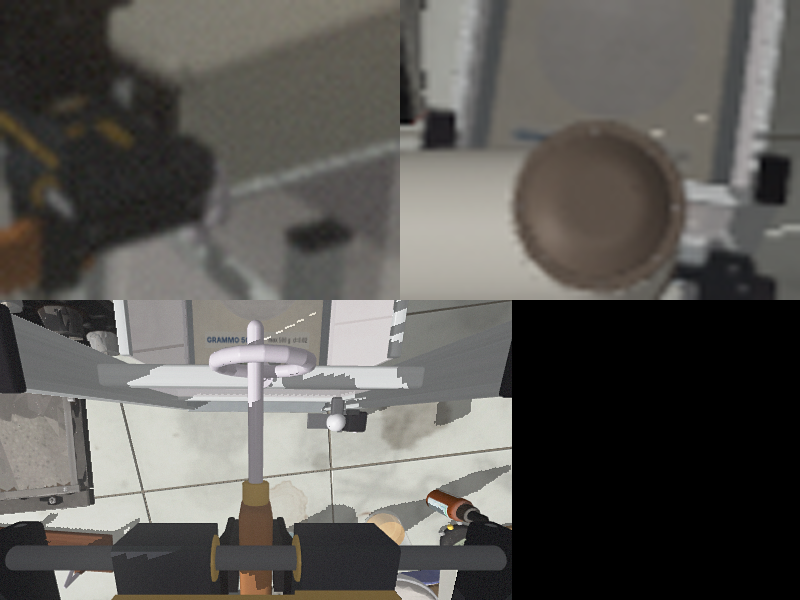

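The wrist view shows the shaft through the ring at (262,58 in the frame), with the hook tip beyond it at (255,22), so it's hooked. The sash is about 0.034 down.

Call:
{"method": "move_arm", "body": {"series": [{"grip":0,"xyz":[0,0,3],"angular":[0,0,0]},{"grip":0,"xyz":[0,0,6],"angular":[0,0,0]},{"grip":0,"xyz":[0,0,9],"angular":[0,0,0]},{"grip":0,"xyz":[0,0,12],"angular":[0,0,0]},{"grip":0,"xyz":[0,0,12],"angular":[0,0,0]}]}}

```text
time_s: 9.7
tcp_pos: [0.5332, -0.1472, 0.265]
ee_rot: [[0.993, -0.122, -0.001], [-0.122, -0.993, 0.0], [-0.001, -0.0, -1.0]]
wrist_force: [0.4, 0.1, 0.3]
gripper_width: 0.206
gripper_force: 30.0
```

Call:
{"method": "move_arm", "body": {"series": [{"grip":0,"xyz":[0,0,2],"angular":[0,0,0]},{"grip":0,"xyz":[0,0,4],"angular":[0,0,0]},{"grip":0,"xyz":[0,0,4],"angular":[0,0,0]}]}}

```text
time_s: 10.0
tcp_pos: [0.5332, -0.1473, 0.2613]
ee_rot: [[0.993, -0.122, -0.0], [-0.122, -0.993, 0.0], [-0.0, -0.0, -1.0]]
wrist_force: [0.2, 0.1, -0.2]
gripper_width: 0.205
gripper_force: 30.0
```

Call:
{"method": "move_arm", "body": {"series": [{"grip":0,"xyz":[0,0,2],"angular":[0,0,0]},{"grip":0,"xyz":[0,0,4],"angular":[0,0,0]},{"grip":0,"xyz":[0,0,4],"angular":[0,0,0]}]}}

```text
time_s: 10.3
tcp_pos: [0.5333, -0.1473, 0.2573]
ee_rot: [[0.993, -0.122, -0.0], [-0.122, -0.993, 0.0], [-0.0, -0.0, -1.0]]
wrist_force: [0.3, 0.2, 0.4]
gripper_width: 0.204
gripper_force: 30.0
```

Call:
{"method": "move_arm", "body": {"series": [{"grip":0,"xyz":[0,0,2],"angular":[0,0,0]},{"grip":0,"xyz":[0,0,4],"angular":[0,0,0]},{"grip":0,"xyz":[0,0,4],"angular":[0,0,0]}]}}

```text
time_s: 10.6
tcp_pos: [0.5332, -0.1473, 0.2532]
ee_rot: [[0.993, -0.122, -0.0], [-0.122, -0.993, 0.0], [-0.0, -0.0, -1.0]]
wrist_force: [-0.4, 0.1, 0.0]
gripper_width: 0.202
gripper_force: 30.0
```

Sash is at about 0.058 and the catch isn't met yet.

Call:
{"method": "move_arm", "body": {"series": [{"grip":0,"xyz":[0,0,2],"angular":[0,0,0]},{"grip":0,"xyz":[0,0,4],"angular":[0,0,0]},{"grip":0,"xyz":[0,0,4],"angular":[0,0,0]}]}}

```text
time_s: 10.9
tcp_pos: [0.5333, -0.1473, 0.2493]
ee_rot: [[0.993, -0.122, -0.0], [-0.122, -0.993, 0.0], [-0.0, -0.0, -1.0]]
wrist_force: [0.8, -0.8, 0.5]
gripper_width: 0.204
gripper_force: 30.0
```

Call:
{"method": "move_arm", "body": {"series": [{"grip":0,"xyz":[0,0,2],"angular":[0,0,0]},{"grip":0,"xyz":[0,0,4],"angular":[0,0,0]},{"grip":0,"xyz":[0,0,4],"angular":[0,0,0]}]}}

```text
time_s: 11.2
tcp_pos: [0.5332, -0.1473, 0.2452]
ee_rot: [[0.993, -0.122, -0.0], [-0.122, -0.993, 0.0], [-0.0, -0.0, -1.0]]
wrist_force: [0.6, -1.1, 1.2]
gripper_width: 0.208
gripper_force: 30.0
```

Call:
{"method": "move_arm", "body": {"series": [{"grip":0,"xyz":[0,0,2],"angular":[0,0,0]},{"grip":0,"xyz":[0,0,4],"angular":[0,0,0]},{"grip":0,"xyz":[0,0,4],"angular":[0,0,0]}]}}

```text
time_s: 11.5
tcp_pos: [0.5332, -0.1472, 0.2412]
ee_rot: [[0.993, -0.121, -0.0], [-0.121, -0.993, 0.0], [-0.0, -0.0, -1.0]]
wrist_force: [0.4, -0.1, 0.3]
gripper_width: 0.205
gripper_force: 30.0
```

```bash
python3 -c "
from h import *
st()"
```

```text
t 11.5 tcp [ 0.5332 -0.1472  0.2412] yaw -6.98 pitch -0.01 F [ 0.38 -0.13  0.3 ] M [-0.1  -0.03 -0.03] w 0.205 gf 30.0
```

Call:
{"method": "move_arm", "body": {"series": [{"grip":0,"xyz":[0,0,2],"angular":[0,0,0]},{"grip":0,"xyz":[0,0,4],"angular":[0,0,0]},{"grip":0,"xyz":[0,0,4],"angular":[0,0,0]}]}}

```text
time_s: 11.8
tcp_pos: [0.5332, -0.1473, 0.2373]
ee_rot: [[0.993, -0.121, -0.0], [-0.121, -0.993, 0.0], [-0.0, -0.0, -1.0]]
wrist_force: [-0.1, 1.3, 1.9]
gripper_width: 0.202
gripper_force: 30.0
```

Call:
{"method": "move_arm", "body": {"series": [{"grip":0,"xyz":[0,0,2],"angular":[0,0,0]},{"grip":0,"xyz":[0,0,4],"angular":[0,0,0]},{"grip":0,"xyz":[0,0,4],"angular":[0,0,0]}]}}

```text
time_s: 12.1
tcp_pos: [0.5333, -0.1473, 0.2334]
ee_rot: [[0.993, -0.121, 0.0], [-0.121, -0.993, -0.0], [0.0, 0.0, -1.0]]
wrist_force: [0.5, -1.3, 1.7]
gripper_width: 0.207
gripper_force: 30.0
```

Call:
{"method": "move_arm", "body": {"series": [{"grip":0,"xyz":[0,0,2],"angular":[0,0,0]},{"grip":0,"xyz":[0,0,4],"angular":[0,0,0]},{"grip":0,"xyz":[0,0,4],"angular":[0,0,0]}]}}

```text
time_s: 12.4
tcp_pos: [0.5334, -0.1473, 0.2295]
ee_rot: [[0.993, -0.121, 0.0], [-0.121, -0.993, -0.0], [0.0, -0.0, -1.0]]
wrist_force: [0.2, 0.5, 2.5]
gripper_width: 0.205
gripper_force: 30.0
```

```bash
python3 -c "
from h import *
st()"
```

```text
t 12.4 tcp [ 0.5334 -0.1473  0.2295] yaw -6.97 pitch 0.03 F [0.21 0.52 2.52] M [-0.12 -0.13  0.06] w 0.205 gf 30.0
```

Call:
{"method": "move_arm", "body": {"series": [{"grip":0,"xyz":[0,0,2],"angular":[0,0,0]},{"grip":0,"xyz":[0,0,3],"angular":[0,0,0]},{"grip":0,"xyz":[0,0,3],"angular":[0,0,0]}]}}

```text
time_s: 12.7
tcp_pos: [0.5335, -0.1473, 0.2265]
ee_rot: [[0.993, -0.121, 0.001], [-0.121, -0.993, -0.0], [0.001, -0.0, -1.0]]
wrist_force: [-0.5, 0.4, 2.4]
gripper_width: 0.203
gripper_force: 30.0
```

Call:
{"method": "move_arm", "body": {"series": [{"grip":0,"xyz":[0,0,2],"angular":[0,0,0]},{"grip":0,"xyz":[0,0,3],"angular":[0,0,0]},{"grip":0,"xyz":[0,0,3],"angular":[0,0,0]}]}}

```text
time_s: 13.0
tcp_pos: [0.5336, -0.1473, 0.2236]
ee_rot: [[0.993, -0.121, 0.001], [-0.121, -0.993, -0.0], [0.001, 0.0, -1.0]]
wrist_force: [2.0, 0.6, 3.1]
gripper_width: 0.207
gripper_force: 30.0
```

```bash
python3 -c "
from h import *
st()
c=cap('wrist','w5');cap('wrist','w6');st()
g=cv2.imread('pics/w5.png').astype(int).sum(2);h=cv2.imread('pics/w4.png').astype(int).sum(2)
print(np.array(g[10:40:3,255]),np.array(h[10:40:3,255]))"
```

```text
t 13.0 tcp [ 0.5336 -0.1473  0.2236] yaw -6.97 pitch 0.05 F [1.97 0.6  3.11] M [-0.14 -0.62  0.01] w 0.207 gf 30.0
t 13.1 tcp [ 0.5336 -0.1473  0.2236] yaw -6.98 pitch 0.04 F [ 1.3  -0.55  1.56] M [-0.14 -0.66  0.01] w 0.2 gf 30.0
[406 423 544 614 651 646 645 648 648 636] [411 404 404 384 519 619 670 663 665 671]
```

```bash
python3 -c "
from h import *
s=r.sense();R=np.array(s['ee_rot']);t=np.array(s['tcp_pos'])
for a in [0,1,2,3,4,5,6,8]:
    q=np.radians(a);print(a,proj('w5',t+R@[.118*np.cos(q)+.004*0,0,.0065-.118*np.sin(q)]))
g=cv2.imread('pics/w5.png').astype(int).sum(2)
for v in [8,14,20,30,60,100,140,170]: 
  x=np.where(g[v,235:280]>560)[0]; print(v,235+x.min() if len(x) else 0,235+x.max() if len(x) else 0)
"
```

```text
0 [254.34689006  20.29710655]
1 [254.32792253  18.79542884]
2 [254.30842114  17.33457324]
3 [254.28837093  15.91738366]
4 [254.26775664  14.54686929]
5 [254.24656267  13.22621291]
6 [254.22477316  11.95877949]
8 [254.17934272   9.59800614]
8 0 0
14 0 0
20 247 256
30 247 256
60 247 257
100 235 279
140 245 279
170 235 279
```

View pics/w6.png

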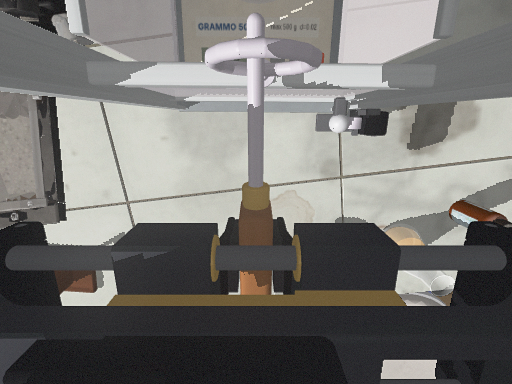

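The wrist view shows the ring at (262,57) still hooked. The tip has moved to v≈15, so the pole has turned about 5° up in the fingers and the sash is waiting at the catch (about 0.078 down). I'll swing the tool about the hook by 30° to shorten the horizontal lever and pull closer to the pole's own line.

```bash
cat >> h.py <<'E'
def swing(pitches,rel,L=.102,dz=0,dx=0,yaw=-7):
    """rows turning the tool to each pitch about the throat (pole tilted rel deg up in the fingers)"""
    s=r.sense();R=np.array(s['ee_rot']);t=np.array(s['tcp_pos']);q=np.radians(rel)
    c=np.array([L*np.cos(q),0,.0065-L*np.sin(q)]);C=t+R@c
    print('throat',C)
    for i,p in enumerate(pitches):
        G=Ro.from_euler('ZY',[yaw,-p],degrees=True).as_matrix()@np.diag([1,-1,-1])
        k=(i+1)/len(pitches); goal(C-G@c+np.array([np.cos(np.radians(yaw))*dx,np.sin(np.radians(yaw))*dx,dz])*k,yaw,p,s)
E
python3 -c "
from h import *
swing([5,10,15,20,25,30],5)"
```

```text
throat [ 0.6344205  -0.15961265  0.22610049]
xyz [0.6, -0.0, 8.8] ang [-0.0, 0.0865, 0.0004]
xyz [1.9, -0.0, 17.5] ang [-0.0001, 0.1738, 0.0004]
xyz [4.1, -0.0, 26.1] ang [-0.0001, 0.261, 0.0004]
xyz [6.9, -0.0, 34.5] ang [-0.0001, 0.3483, 0.0004]
xyz [10.5, -0.0, 42.6] ang [-0.0001, 0.4356, 0.0004]
xyz [14.8, -0.0, 50.4] ang [-0.0001, 0.5228, 0.0004]
```

Call:
{"method": "move_arm", "body": {"series": [{"grip":0,"xyz":[0.6,0,8.8],"angular":[0,0.087,0]},{"grip":0,"xyz":[1.9,0,17.5],"angular":[0,0.174,0]},{"grip":0,"xyz":[4.1,0,26.1],"angular":[0,0.261,0]},{"grip":0,"xyz":[6.9,0,34.5],"angular":[0,0.348,0]},{"grip":0,"xyz":[10.5,0,42.6],"angular":[0,0.436,0]},{"grip":0,"xyz":[14.8,0,50.4],"angular":[0,0.523,0]},{"grip":0,"xyz":[14.8,0,50.4],"angular":[0,0.523,0]}]}}

```text
time_s: 13.8
tcp_pos: [0.5408, -0.1528, 0.172]
ee_rot: [[0.872, -0.121, 0.474], [-0.106, -0.993, -0.057], [0.478, -0.001, -0.879]]
wrist_force: [-3.8, -0.0, -0.6]
gripper_width: 0.204
gripper_force: 30.0
```

```bash
python3 -c "
from h import *
st();cap('wrist','w7');s=st()
for f in ['w5','w7']:
  g=cv2.imread('pics/'+f+'.png').astype(int).sum(2);print(f,g[2:40:2,254])
R=np.array(s['ee_rot']);print('down1mm',R.T@[0,0,-1],'back1mm',R.T@[-.9925,.122,0])
"
```

```text
t 13.8 tcp [ 0.5408 -0.1528  0.172 ] yaw -6.96 pitch 28.53 F [-3.83 -0.04 -0.65] M [0.1  1.67 0.01] w 0.204 gf 30.0
t 13.85 tcp [ 0.5442 -0.1523  0.1744] yaw -7.04 pitch 28.96 F [-1.16 -0.11 -1.01] M [0.07 1.44 0.02] w 0.206 gf 30.0
w5 [395 412 412 414 418 388 502 574 620 649 655 650 648 654 649 654 652 663
 377]
w7 [583 578 579 511 512 368 377 419 681 677 675 678 676 677 671 675 676 678
 675]
down1mm [-0.4841637   0.00379517  0.87496921] back1mm [-0.87495117 -0.00155851 -0.48414696]
```

Call:
{"method": "move_arm", "body": {"series": [{"grip":0,"xyz":[0,0,0],"angular":[0,0,0]},{"grip":0,"xyz":[0,0,0],"angular":[0,0,0]}]}}

```text
time_s: 14.05
tcp_pos: [0.5498, -0.1514, 0.1785]
ee_rot: [[0.863, -0.119, 0.491], [-0.107, -0.993, -0.054], [0.493, -0.006, -0.87]]
wrist_force: [-2.3, 0.0, -0.6]
gripper_width: 0.203
gripper_force: 30.0
```

```bash
python3 -c "
from h import *
st();cap('wrist','w8');s=st()
R=np.array(s['ee_rot']);t=np.array(s['tcp_pos'])
g=cv2.imread('pics/w8.png').astype(int).sum(2);print(g[2:40:2,254])
for a in [0,2,4,5,6,8]:
    q=np.radians(a);print(a,proj('w8',t+R@[.118*np.cos(q),0,.0065-.118*np.sin(q)]))
w=cv2.imread('pics/w8.png');o=np.zeros((384,768,3),np.uint8);o[:,:512]=w
sc=cap('scene','s8');u,v=proj('s8',[.6308,-.159,.24]).astype(int)
o[:256,512:]=cv2.resize(cv2.imread('pics/s8.png')[v-32:v+32,u-32:u+32],None,fx=4,fy=4,interpolation=cv2.INTER_CUBIC)
cv2.imwrite('pics/c8.png',o)
"
```

```text
t 14.05 tcp [ 0.5498 -0.1514  0.1785] yaw -7.06 pitch 29.57 F [-2.25  0.03 -0.61] M [ 0.02  1.55 -0.07] w 0.203 gf 30.0
t 14.1 tcp [ 0.5498 -0.1514  0.1786] yaw -7.05 pitch 29.57 F [-2.67 -0.99 -0.62] M [-0.04  1.58 -0.15] w 0.203 gf 30.0
[572 503 411 426 553 605 651 664 677 684 685 683 691 362 373 388 380 381
 378]
0 [254.20239648  19.63950029]
2 [254.15853222  16.6553262 ]
4 [254.11235282  13.84502249]
5 [254.08835695  12.51270084]
6 [254.06373624  11.23335621]
8 [254.01255695   8.8480181 ]
```

View pics/c8.png

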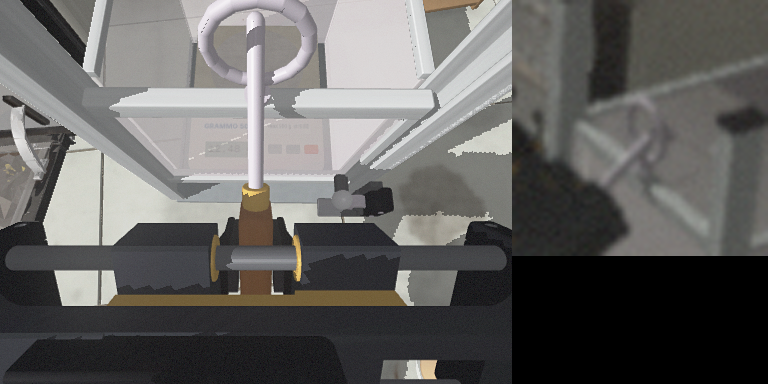

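The view shows the shaft lying over the ring's lower bar at (255,77) with the tip at (254,11), still hooked at 34° tilt. The bar is about 10 mm short of the hook's point, so I'll draw back along the pole until the hook bears.

Call:
{"method": "move_arm", "body": {"series": [{"grip":0,"xyz":[-2,0,0.2],"angular":[0,0,0]},{"grip":0,"xyz":[-4,0,0.4],"angular":[0,0,0]},{"grip":0,"xyz":[-6,0,0.6],"angular":[0,0,0]},{"grip":0,"xyz":[-6,0,0.6],"angular":[0,0,0]}]}}

```text
time_s: 14.55
tcp_pos: [0.5444, -0.1514, 0.1762]
ee_rot: [[0.865, -0.117, 0.488], [-0.106, -0.993, -0.051], [0.49, -0.007, -0.872]]
wrist_force: [-0.7, -0.2, 0.1]
gripper_width: 0.206
gripper_force: 30.0
```

Call:
{"method": "move_arm", "body": {"series": [{"grip":0,"xyz":[-1,0,0.1],"angular":[0,0,0]},{"grip":0,"xyz":[-2,0,0.2],"angular":[0,0,0]},{"grip":0,"xyz":[-2,0,0.2],"angular":[0,0,0]}]}}

```text
time_s: 14.85
tcp_pos: [0.5426, -0.1516, 0.1755]
ee_rot: [[0.866, -0.117, 0.487], [-0.106, -0.993, -0.051], [0.489, -0.008, -0.872]]
wrist_force: [-1.1, -0.0, -0.3]
gripper_width: 0.205
gripper_force: 30.0
```

```bash
python3 -c "
from h import *
st();cap('wrist','w9');st();cap('wrist','w10');st()
for f in ['w8','w9','w10']:
  g=cv2.imread('pics/'+f+'.png').astype(int).sum(2);print(g[2:30:2,254])
"
```

```text
t 14.85 tcp [ 0.5426 -0.1516  0.1755] yaw -6.97 pitch 29.28 F [-1.1  -0.01 -0.27] M [0.1  1.2  0.06] w 0.205 gf 30.0
t 14.9 tcp [ 0.5427 -0.1516  0.1755] yaw -6.97 pitch 29.28 F [-0.33  0.06 -0.43] M [ 0.08  1.2  -0.  ] w 0.202 gf 30.0
t 14.95 tcp [ 0.5427 -0.1516  0.1755] yaw -6.97 pitch 29.28 F [-1.04 -0.11  0.53] M [0.07 1.18 0.03] w 0.206 gf 30.0
[572 503 411 426 553 605 651 664 677 684 685 683 691 362]
[570 525 585 586 588 365 369 375 392 386 377 693 676 671]
[578 536 581 588 579 359 375 382 391 393 375 695 673 671]
```

```bash
python3 -c "
from h import *
for f in ['w8','w10']:
  g=cv2.imread('pics/'+f+'.png').astype(int).sum(2);print(f)
  for v in list(range(0,30,3))+[40,60,70,76,82,90]: print(v,g[v,236:276:3])
"
```

```text
w8
0 [676 666 658 651 646 642 627 591 583 589 602 613 603 610]
3 [636 617 600 590 566 554 537 503 527 541 544 562 571 569]
6 [553 545 515 484 467 444 411 411 441 456 477 494 508 520]
9 [432 394 357 344 363 477 592 583 596 443 366 372 400 434]
12 [567 552 553 528 558 607 605 515 523 599 588 587 593 599]
15 [589 587 589 587 648 702 665 592 460 598 591 510 517 516]
18 [589 586 580 579 717 714 677 609 490 358 520 528 520 523]
21 [589 596 584 574 713 740 688 594 474 344 518 517 508 513]
24 [579 585 586 577 714 740 683 604 478 361 535 519 524 525]
27 [402 403 398 405 714 743 686 364 369 360 416 405 411 411]
40 [407 420 419 417 374 385 386 372 375 359 407 400 404 414]
60 [406 419 422 413 714 736 682 596 476 367 409 422 414 418]
70 [407 368 425 411 713 735 675 601 473 359 400 399 399 539]
76 [514 497 566 622 713 734 679 590 461 367 387 389 447 745]
82 [461 497 533 539 713 732 683 590 466 365 365 367 357 521]
90 [647 646 642 641 712 729 673 597 468 367 404 400 404 405]
w10
0 [557 570 572 570 573 571 571 568 580 579 578 584 581 581]
3 [562 574 566 578 573 576 560 536 537 544 549 559 574 585]
6 [515 562 573 585 581 589 581 585 585 588 579 582 591 583]
9 [587 582 580 586 584 584 592 590 589 587 593 576 513 519]
12 [583 585 535 587 588 455 359 351 509 527 510 506 509 510]
15 [582 582 580 576 399 380 375 374 364 518 511 518 508 510]
18 [382 430 430 410 378 377 391 374 377 365 419 428 426 418]
21 [407 401 415 403 367 380 385 367 375 353 409 404 416 414]
24 [401 411 413 410 363 367 695 582 447 350 410 403 408 415]
27 [411 405 407 401 368 753 672 585 448 353 398 408 408 407]
40 [424 420 426 424 715 743 669 583 449 363 414 410 400 418]
60 [508 575 592 600 711 740 674 583 454 362 383 385 348 632]
70 [406 411 439 641 714 737 675 592 452 362 412 413 411 419]
76 [651 649 643 642 714 738 674 580 447 357 396 382 402 393]
82 [654 654 648 636 718 736 676 586 452 377 577 423 419 375]
90 [609 604 609 607 712 733 673 591 445 384 622 621 392 386]
```

Call:
{"method": "move_arm", "body": {"series": [{"grip":0,"xyz":[-2,0,0.2],"angular":[0,0,0]},{"grip":0,"xyz":[-4,0,0.4],"angular":[0,0,0]},{"grip":0,"xyz":[-6,0,0.6],"angular":[0,0,0]},{"grip":0,"xyz":[-6,0,0.6],"angular":[0,0,0]}]}}

```text
time_s: 15.35
tcp_pos: [0.5378, -0.1518, 0.1735]
ee_rot: [[0.867, -0.116, 0.484], [-0.106, -0.993, -0.048], [0.486, -0.01, -0.874]]
wrist_force: [-0.6, 1.5, 0.5]
gripper_width: 0.204
gripper_force: 30.0
```

Call:
{"method": "move_arm", "body": {"series": [{"grip":0,"xyz":[-1,0,0.1],"angular":[0,0,0]},{"grip":0,"xyz":[-2,0,0.2],"angular":[0,0,0]},{"grip":0,"xyz":[-2,0,0.2],"angular":[0,0,0]}]}}

```text
time_s: 15.65
tcp_pos: [0.5365, -0.1519, 0.173]
ee_rot: [[0.867, -0.116, 0.484], [-0.106, -0.993, -0.047], [0.486, -0.01, -0.874]]
wrist_force: [0.1, 0.9, -0.6]
gripper_width: 0.208
gripper_force: 30.0
```

```bash
python3 -c "
from h import *
st();cap('wrist','w11');st()
for f in ['w11']:
  g=cv2.imread('pics/'+f+'.png').astype(int).sum(2);print(f)
  for v in list(range(0,100,4)): print(v,g[v,233:285:3])
"
```

```text
t 15.65 tcp [ 0.5365 -0.1519  0.173 ] yaw -6.98 pitch 29.08 F [ 0.09  0.85 -0.57] M [0.04 1.14 0.02] w 0.208 gf 30.0
t 15.7 tcp [ 0.5366 -0.1519  0.173 ] yaw -6.98 pitch 29.08 F [-0.1 -0.4  0.8] M [ 0.06  1.22 -0.02] w 0.207 gf 30.0
w11
0 [529 538 545 555 567 579 585 592 582 584 582 581 584 583 580 520 514 522]
4 [583 585 584 582 585 587 589 580 575 583 579 573 516 522 518 510 516 509]
8 [588 580 579 575 574 586 582 578 512 516 524 518 519 510 513 511 510 512]
12 [387 393 386 382 386 390 536 588 479 401 406 389 404 407 399 397 412 391]
16 [399 402 410 397 408 720 697 661 573 445 380 397 398 407 408 410 414 408]
20 [411 413 404 402 406 714 741 675 572 450 351 415 401 410 406 411 411 416]
24 [414 415 410 415 437 712 741 673 577 458 351 410 402 414 410 410 428 504]
28 [416 417 421 414 412 713 743 669 581 455 365 416 411 410 409 524 680 695]
32 [384 421 425 418 423 713 743 672 576 460 362 410 411 412 699 704 730 692]
36 [476 450 571 566 556 712 743 671 586 458 362 383 364 718 740 705 665 631]
40 [505 502 628 629 623 714 743 676 583 465 358 379 365 377 650 599 523 417]
44 [494 549 564 573
[... 358 characters left out ...]
00 393]
64 [651 652 654 641 640 711 740 675 579 445 365 408 399 408 675 663 387 399]
68 [648 652 655 643 642 714 740 673 584 453 360 383 673 669 378 400 388 396]
72 [674 675 676 680 626 715 737 676 583 464 361 431 695 384 396 391 392 386]
76 [525 526 527 527 518 715 737 678 583 444 383 529 536 533 387 378 370 375]
80 [504 502 504 503 493 717 736 674 583 439 371 499 492 490 497 511 352 357]
84 [497 498 503 497 491 717 736 670 581 448 366 497 493 497 491 496 493 358]
88 [459 459 470 471 462 713 733 670 591 453 367 485 490 481 486 491 489 489]
92 [551 550 552 538 538 714 734 671 587 450 371 548 541 553 553 549 546 549]
96 [559 545 548 547 543 717 733 674 585 445 379 551 540 553 547 546 544 545]
```

The bar is now about 12 mm from the tip along the pole, so the hook is nearly bearing. I'll go back 3 mm more, then down.

Call:
{"method": "move_arm", "body": {"series": [{"grip":0,"xyz":[-1.5,0,0.1],"angular":[0,0,0]},{"grip":0,"xyz":[-3,0,0.2],"angular":[0,0,0]},{"grip":0,"xyz":[-3,0,0.2],"angular":[0,0,0]}]}}

```text
time_s: 16.0
tcp_pos: [0.5357, -0.1518, 0.1733]
ee_rot: [[0.867, -0.114, 0.486], [-0.105, -0.993, -0.046], [0.488, -0.011, -0.873]]
wrist_force: [5.2, -0.3, -0.4]
gripper_width: 0.203
gripper_force: 30.0
```

Call:
{"method": "move_arm", "body": {"series": [{"grip":0,"xyz":[-1,0,1.8],"angular":[0,0,0]},{"grip":0,"xyz":[-2,0,3.5],"angular":[0,0,0]},{"grip":0,"xyz":[-2,0,3.5],"angular":[0,0,0]}]}}

```text
time_s: 16.3
tcp_pos: [0.5355, -0.1523, 0.1701]
ee_rot: [[0.868, -0.113, 0.483], [-0.105, -0.994, -0.044], [0.485, -0.013, -0.875]]
wrist_force: [5.2, 0.7, 0.6]
gripper_width: 0.202
gripper_force: 30.0
```

```bash
cat >> h.py <<'E'
def look(f):
    st();cap('wrist',f);st()
    g=cv2.imread('pics/'+f+'.png').astype(int).sum(2)
    print('tip col',g[0:24:2,251]);print('bar R',g[10:90:2,280]);print('bar L',g[10:90:2,226])
E
python3 -c "
from h import *
look('w12')"
```

```text
t 16.3 tcp [ 0.5355 -0.1523  0.1701] yaw -6.9 pitch 29.0 F [5.25 0.71 0.58] M [ 0.1  -0.15  0.33] w 0.202 gf 30.0
t 16.35 tcp [ 0.5355 -0.1523  0.1701] yaw -6.9 pitch 28.99 F [4.71 1.05 1.14] M [ 0.15 -0.19  0.34] w 0.205 gf 30.0
tip col [582 587 587 573 479 395 626 679 693 695 728 737]
bar R [414 410 413 415 397 402 408 408 682 695 711 741 680 637 563 443 380 412
 416 409 414 417 382 389 437 665 659 395 408 390 393 389 386 371 353 347
 502 492 482 553]
bar L [397 405 406 402 398 410 412 408 410 373 444 478 499 507 506 486 454 422
 419 422 424 416 525 637 648 648 650 655 649 650 672 673 565 520 501 498
 503 492 487 562]
```

Hook is bearing, with 5 N horizontal. Pulling down in small steps.

Call:
{"method": "move_arm", "body": {"series": [{"grip":0,"xyz":[-1,0,1.8],"angular":[0,0,0]},{"grip":0,"xyz":[-1.5,0,3],"angular":[0,0,0]},{"grip":0,"xyz":[-1.5,0,3],"angular":[0,0,0]}]}}

```text
time_s: 16.65
tcp_pos: [0.5357, -0.1528, 0.1678]
ee_rot: [[0.869, -0.112, 0.482], [-0.105, -0.994, -0.042], [0.483, -0.014, -0.875]]
wrist_force: [4.3, 2.0, 3.1]
gripper_width: 0.206
gripper_force: 30.0
```

Call:
{"method": "move_arm", "body": {"series": [{"grip":0,"xyz":[-0.7,0,1.5],"angular":[0,0,0]},{"grip":0,"xyz":[-1.3,0,3],"angular":[0,0,0]},{"grip":0,"xyz":[-1.3,0,3],"angular":[0,0,0]}]}}

```text
time_s: 16.95
tcp_pos: [0.5358, -0.1535, 0.1653]
ee_rot: [[0.87, -0.112, 0.48], [-0.105, -0.994, -0.04], [0.481, -0.016, -0.876]]
wrist_force: [3.3, 4.0, 2.8]
gripper_width: 0.206
gripper_force: 30.1
```

```bash
python3 -c "
from h import *
look('w13')"
```

```text
t 16.95 tcp [ 0.5358 -0.1535  0.1653] yaw -6.9 pitch 28.76 F [3.33 3.99 2.76] M [ 0.7  -0.46  0.97] w 0.206 gf 30.1
t 17.0 tcp [ 0.5358 -0.1534  0.1654] yaw -6.89 pitch 28.76 F [3.44 4.37 3.64] M [ 0.69 -0.48  0.95] w 0.203 gf 30.1
tip col [584 587 445 404 405 412 590 639 663 667 668 667]
bar R [410 411 399 394 421 409 427 691 697 700 694 689 656 587 486 335 417 413
 409 411 419 426 378 402 402 401 394 399 400 408 404 389 388 372 356 376
 347 481 478 557]
bar L [409 408 401 400 417 416 410 419 401 374 432 467 486 506 513 502 480 422
 424 416 421 420 550 646 648 649 651 657 653 653 676 662 563 529 504 493
 499 501 486 560]
```

A sideways force has appeared (Fy about 4 N), with y and roll drifting. I'll check the joints before going on.

```bash
python3 -c "
from h import *
s=r.sense();print(np.round(s['joints'],2),np.round(s['joint_velocities'],2),np.round(s['effort'],1));R=np.array(s['ee_rot']);print(np.round(R,3))
goal([.5358,-.1495,.1653],-7,28.8)
print('lateral pole-tip x by row');
for f in ['w12','w13']:
  g=cv2.imread('pics/'+f+'.png').astype(int).sum(2)
  for v in [16,30,60,100,140,170,190]:
    print(f,v,g[v,236:276:2])
"
```

```text
[  1.32  10.29 -42.41  18.78  -9.14  64.24] [-0.08  0.03 -0.06  0.17  0.04  0.01] [ -3.  -22.1  10.6   1.2  -0.5  -0.5]
[[ 0.87  -0.112  0.48 ]
 [-0.105 -0.994 -0.04 ]
 [ 0.481 -0.016 -0.876]]
xyz [-0.5, -3.9, -0.1] ang [-0.0186, 0.0007, 0.0016]
lateral pole-tip x by row
w12 16 [409 407 415 410 405 505 715 703 675 645 572 495 391 383 414 407 400 402
 404 415]
w12 30 [424 428 427 419 418 713 714 740 702 667 587 499 409 360 419 411 409 448
 673 691]
w12 60 [652 649 633 636 640 696 716 738 717 662 595 507 404 355 695 515 400 397
 394 431]
w12 100 [552 554 544 549 555 598 717 725 724 658 603 521 414 371 563 547 547 538
 552 547]
w12 140 [513 517 514 519 507 513 714 718 717 664 607 523 408 372 560 550 555 554
 557 552]
w12 170 [498 493 490 494 495 484 719 718 707 663 601 526 400 374 484 496 494 481
 480 487]
w12 190 [577 571 576 519 559 585 460 443 382 356 354 361 392 386 378 336 288 622
 591 585]
w13 16 [412 408 397 412 668 712 698 669 638 568 487 395 387 416 416 414 406 410
 405 400]
w13 30 [422 421 426 429 715 717 743 689 648 573 499 404 363 416 412 418 376 388
 699 699]
w13 60 [645 635 641 645 697 715 737 720 660 599 516 418 357 686 419 400 407 419
 664 658]
w13 100 [559 558 552 557 572 716 719 736 670 615 539 444 373 569 559 549 554 543
 555 555]
w13 140 [555 545 554 553 555 673 717 720 682 637 559 460 380 499 553 549 549 547
 558 550]
w13 170 [490 494 489 494 488 500 718 713 690 651 573 476 359 450 492 485 490 488
 486 486]
w13 190 [583 578 578 552 576 465 333 362 337 333 340 346 363 387 366 324 372 603
 594 596]
```

Joint 5 sits on its limit (−9.14°), so the swing was too steep and the arm drifted sideways. I'll swing back to 16° pitch about the hook and restore y.

```bash
python3 -c "
from h import *
s=r.sense();R=np.array(s['ee_rot']);t=np.array(s['tcp_pos']);q=np.radians(5.5);L=.107
c=np.array([L*np.cos(q),0,.0065-L*np.sin(q)]);C=t+R@c;print('C',C)
C2=C.copy();C2[1]=-.159
for i,p in enumerate([24.5,20.5,16]):
    G=Ro.from_euler('ZY',[-7,-p],degrees=True).as_matrix()@np.diag([1,-1,-1]);P=C2-G@c;print(P);goal(P,-7,p,s)
"
```

```text
C [ 0.62672118 -0.16448415  0.21989925]
[ 0.53207175 -0.14737851  0.172314  ]
xyz [-0.6, -5.7, -8.1] ang [-0.0186, -0.0744, 0.0023]
[ 0.52900768 -0.14700229  0.17908191]
xyz [-0.0, -5.8, -15.6] ang [-0.0185, -0.1442, 0.003]
[ 0.52613028 -0.14664899  0.18693182]
xyz [1.2, -6.0, -23.8] ang [-0.0184, -0.2227, 0.0037]
```

Call:
{"method": "move_arm", "body": {"series": [{"grip":0,"xyz":[-0.6,-2,-8],"angular":[0,-0.075,0]},{"grip":0,"xyz":[0,-2,-15.5],"angular":[0,-0.144,0]},{"grip":0,"xyz":[1.2,-2,-23.5],"angular":[0,-0.222,0]},{"grip":0,"xyz":[1.2,-2,-23.5],"angular":[0,-0.222,0]},{"grip":0,"xyz":[1.2,-2,-23.5],"angular":[0,-0.222,0]}]}}

```text
time_s: 17.5
tcp_pos: [0.5253, -0.1512, 0.1855]
ee_rot: [[0.954, -0.114, 0.277], [-0.114, -0.993, -0.016], [0.277, -0.016, -0.961]]
wrist_force: [3.2, -1.4, 1.8]
gripper_width: 0.203
gripper_force: 30.0
```

```bash
python3 -c "
from h import *
look('w14');goal([ 0.52613028,-0.14664899,0.18693182],-7,16);s=r.sense();print(np.round(s['joints'],1))"
```

```text
t 17.5 tcp [ 0.5253 -0.1512  0.1855] yaw -6.83 pitch 16.06 F [ 3.24 -1.36  1.79] M [-0.12 -0.81  0.09] w 0.203 gf 30.0
t 17.55 tcp [ 0.5252 -0.1512  0.1856] yaw -6.79 pitch 16.07 F [ 4.35 -0.82  2.18] M [-0.17 -0.82  0.02] w 0.203 gf 30.0
tip col [398 392 400 401 400 387 524 672 695 704 726 726]
bar R [406 412 411 410 414 401 407 399 395 653 686 698 730 707 664 601 463 426
 409 386 397 394 679 660 662 664 373 401 386 390 516 488 472 473 528 535
 539 539 544 523]
bar L [402 408 406 420 425 413 396 402 406 391 384 440 461 488 498 502 488 415
 460 655 648 653 651 655 649 652 650 656 665 579 503 490 491 483 545 547
 541 533 500 502]
xyz [0.7, -4.7, -1.1] ang [-0.0174, -0.0012, 0.0035]
[  1.7  11.2 -27.6   2.4 -35.2  79.9]
```

Call:
{"method": "move_arm", "body": {"series": [{"grip":0,"xyz":[-0.5,-1,2],"angular":[-0.009,0,0]},{"grip":0,"xyz":[-1,-2,3.5],"angular":[-0.017,0,0]},{"grip":0,"xyz":[-1,-2,3.5],"angular":[-0.017,0,0]}]}}

```text
time_s: 17.85
tcp_pos: [0.5252, -0.1493, 0.1821]
ee_rot: [[0.955, -0.119, 0.273], [-0.114, -0.993, -0.034], [0.275, 0.002, -0.961]]
wrist_force: [5.4, -4.3, 0.9]
gripper_width: 0.204
gripper_force: 30.1
```

Call:
{"method": "move_arm", "body": {"series": [{"grip":0,"xyz":[-0.5,0,1.7],"angular":[0,0,0]},{"grip":0,"xyz":[-0.9,0,3],"angular":[0,0,0]},{"grip":0,"xyz":[-0.9,0,3],"angular":[0,0,0]}]}}

```text
time_s: 18.15
tcp_pos: [0.5252, -0.1493, 0.1788]
ee_rot: [[0.955, -0.119, 0.273], [-0.114, -0.993, -0.034], [0.275, 0.001, -0.961]]
wrist_force: [6.1, -3.6, 0.2]
gripper_width: 0.207
gripper_force: 30.1
```

```bash
python3 -c "
from h import *
look('w15')"
```

```text
t 18.15 tcp [ 0.5252 -0.1493  0.1788] yaw -6.82 pitch 15.96 F [ 6.06 -3.63  0.2 ] M [-0.91 -0.92 -0.56] w 0.207 gf 30.1
t 18.2 tcp [ 0.5251 -0.1493  0.1788] yaw -6.82 pitch 15.95 F [ 6.17 -3.41  0.31] M [-0.94 -0.85 -0.53] w 0.203 gf 30.1
tip col [388 394 395 409 404 396 400 543 701 711 716 715]
bar R [403 408 407 402 402 406 410 411 425 411 638 683 697 729 703 661 591 453
 416 386 391 443 655 652 393 402 386 365 681 627 355 482 474 471 531 539
 545 527 502 505]
bar L [409 413 414 404 393 405 408 418 387 363 355 358 357 481 496 475 436 419
 465 648 651 653 653 650 645 650 653 653 660 572 499 493 490 481 542 533
 503 505 497 479]
```

The vertical pull is fading and the pole isn't slipping further, so the sash is moving through the catch (about 0.095). I'll ease the side and horizontal load and carry on.

Call:
{"method": "move_arm", "body": {"series": [{"grip":0,"xyz":[0.5,1,1],"angular":[0,0,0]},{"grip":0,"xyz":[0.5,1.5,2.2],"angular":[0,0,0]},{"grip":0,"xyz":[0.5,1.5,2.2],"angular":[0,0,0]}]}}

```text
time_s: 18.5
tcp_pos: [0.5251, -0.1504, 0.1762]
ee_rot: [[0.956, -0.118, 0.27], [-0.113, -0.993, -0.033], [0.272, 0.001, -0.962]]
wrist_force: [3.3, -0.5, -1.0]
gripper_width: 0.204
gripper_force: 30.0
```

```bash
python3 -c "
from h import *
look('w16')"
```

```text
t 18.5 tcp [ 0.5251 -0.1504  0.1762] yaw -6.74 pitch 15.78 F [ 3.31 -0.45 -0.96] M [-0.11 -0.07  0.01] w 0.204 gf 30.0
t 18.55 tcp [ 0.5251 -0.1504  0.1763] yaw -6.74 pitch 15.77 F [ 2.83 -0.86 -0.92] M [-0.09  0.01  0.01] w 0.204 gf 30.0
tip col [401 401 408 401 403 401 431 669 693 707 721 725]
bar R [415 406 408 408 405 406 420 415 421 415 645 687 701 728 701 655 571 411
 412 382 426 661 653 650 655 396 404 398 381 372 360 492 480 471 521 544
 546 504 506 509]
bar L [413 413 410 400 394 398 402 406 407 374 402 435 478 489 500 497 471 392
 435 645 645 650 651 658 655 652 654 653 663 601 510 497 496 480 627 496
 505 482 482 474]
```

Call:
{"method": "move_arm", "body": {"series": [{"grip":0,"xyz":[-0.2,0,1],"angular":[0,0,0]},{"grip":0,"xyz":[-0.4,0,2],"angular":[0,0,0]},{"grip":0,"xyz":[-0.4,0,2],"angular":[0,0,0]}]}}

```text
time_s: 18.85
tcp_pos: [0.5254, -0.1505, 0.1746]
ee_rot: [[0.956, -0.118, 0.27], [-0.113, -0.993, -0.033], [0.272, 0.001, -0.962]]
wrist_force: [1.3, -0.2, -1.1]
gripper_width: 0.201
gripper_force: 30.0
```

```bash
python3 -c "
from h import *
look('w17')"
```

```text
t 18.85 tcp [ 0.5254 -0.1505  0.1746] yaw -6.76 pitch 15.8 F [ 1.27 -0.19 -1.12] M [ 0.03  0.63 -0.01] w 0.201 gf 30.0
t 18.9 tcp [ 0.5254 -0.1505  0.1746] yaw -6.76 pitch 15.79 F [ 0.51 -0.66 -1.35] M [ 0.04  0.69 -0.02] w 0.201 gf 30.0
tip col [399 401 408 400 408 405 418 676 689 705 721 727]
bar R [407 402 409 400 409 417 421 431 426 408 617 678 697 731 711 666 610 467
 417 391 402 405 393 680 664 664 652 397 386 386 367 503 485 490 476 538
 540 500 507 515]
bar L [413 410 401 402 396 401 407 415 415 407 373 374 469 488 500 497 486 429
 414 597 645 654 655 657 655 650 657 648 658 628 511 484 482 488 592 495
 497 483 476 474]
```

The vertical pull is nil now: the catch is drawing the sash down. A few mm more towards the stop.

Call:
{"method": "move_arm", "body": {"series": [{"grip":0,"xyz":[-0.3,0,1],"angular":[0,0,0]},{"grip":0,"xyz":[-0.5,0,2],"angular":[0,0,0]},{"grip":0,"xyz":[-0.5,0,2],"angular":[0,0,0]}]}}

```text
time_s: 19.2
tcp_pos: [0.5259, -0.1506, 0.1729]
ee_rot: [[0.955, -0.118, 0.271], [-0.113, -0.993, -0.033], [0.273, 0.001, -0.962]]
wrist_force: [-0.5, -0.0, 0.6]
gripper_width: 0.201
gripper_force: 30.0
```

Call:
{"method": "move_arm", "body": {"series": [{"grip":0,"xyz":[-0.3,0,1],"angular":[0,0,0]},{"grip":0,"xyz":[-0.5,0,2],"angular":[0,0,0]},{"grip":0,"xyz":[-0.5,0,2],"angular":[0,0,0]}]}}

```text
time_s: 19.5
tcp_pos: [0.5266, -0.1506, 0.1713]
ee_rot: [[0.955, -0.118, 0.273], [-0.113, -0.993, -0.033], [0.275, 0.001, -0.962]]
wrist_force: [-2.6, 0.9, 1.4]
gripper_width: 0.205
gripper_force: 30.0
```

```bash
python3 -c "
from h import *
look('w18')"
```

```text
t 19.5 tcp [ 0.5266 -0.1506  0.1713] yaw -6.74 pitch 15.95 F [-2.57  0.9   1.39] M [-0.03  1.   -0.06] w 0.205 gf 30.0
t 19.55 tcp [ 0.5266 -0.1506  0.1714] yaw -6.74 pitch 15.95 F [-1.72  0.24  1.11] M [-0.03  0.99 -0.04] w 0.203 gf 30.0
tip col [406 406 398 396 402 403 394 370 732 711 725 727]
bar R [402 416 406 394 407 418 411 417 429 417 405 657 687 708 725 696 365 566
 399 413 398 406 403 388 378 379 367 394 401 391 379 369 488 480 486 530
 547 504 502 504]
bar L [417 397 414 390 405 403 408 410 419 408 375 369 443 468 494 500 499 475
 404 470 650 645 643 652 650 652 656 649 651 662 582 513 489 483 480 509
 500 484 464 457]
```

The sash estimate is 0.104, with force starting to rise again, so it has come through the catch to the stop. I'll ease up 8 mm and check that the ring stays down.

Call:
{"method": "move_arm", "body": {"series": [{"grip":0,"xyz":[0.6,0,-2],"angular":[0,0,0]},{"grip":0,"xyz":[1.1,0,-4],"angular":[0,0,0]},{"grip":0,"xyz":[1.7,0,-6],"angular":[0,0,0]},{"grip":0,"xyz":[2.2,0,-7.7],"angular":[0,0,0]},{"grip":0,"xyz":[2.2,0,-7.7],"angular":[0,0,0]}]}}

```text
time_s: 20.05
tcp_pos: [0.527, -0.1505, 0.1797]
ee_rot: [[0.955, -0.117, 0.274], [-0.113, -0.993, -0.033], [0.276, 0.001, -0.961]]
wrist_force: [-0.4, -0.3, -1.2]
gripper_width: 0.202
gripper_force: 30.0
```

```bash
python3 -c "
from h import *
look('w19')
by=np.array([.122,.9925,0])
g=cv2.imread('pics/w19.png').astype(int).sum(2);g0=cv2.imread('pics/w18.png').astype(int).sum(2)
print('rows at u=290,300 / 215', g[10:90:2,292],g[10:90:2,214])
for f in ['w18','w19']:
  for d in [.09,.095,.1,.105]:
    c=np.array([.6308,-.159,.319-d])
    print(f,d,[np.round(proj(f,c+.021*(np.cos(a)*by+np.sin(a)*np.array([0,0,1])))).tolist() for a in np.radians([270,225,315,180,0,90])])
"
```

```text
t 20.05 tcp [ 0.527  -0.1505  0.1797] yaw -6.73 pitch 16.01 F [-0.37 -0.26 -1.22] M [ 0.    0.8  -0.02] w 0.202 gf 30.0
t 20.1 tcp [ 0.5269 -0.1505  0.1795] yaw -6.73 pitch 15.98 F [-0.01 -0.46 -1.22] M [ 0.08  0.78 -0.  ] w 0.204 gf 30.0
tip col [384 389 393 397 401 404 376 387 384 377 362 759]
bar R [401 411 414 411 406 402 401 408 413 425 426 419 417 416 410 412 390 403
 458 739 700 665 348 449 364 393 393 679 653 654 653 654 655 659 588 504
 487 479 471 502]
bar L [398 408 409 409 413 403 404 403 408 409 401 406 404 416 415 403 357 352
 360 416 510 500 457 415 585 645 651 647 653 649 653 652 655 664 545 499
 488 476 501 492]
rows at u=290,300 / 215 [464 510 414 401 402 408 400 402 399 417 414 395 498 652 652 682 694 664
 622 529 397 678 412 415 368 428 662 382 396 408 408 402 409 403 376 348
 495 476 475 499] [394 327 347 412 395 394 398 400 408 424 368 342 339 340 340 344 344 420
 457 485 407 410 403 420 607 645 645 648 649 647 647 649 653 663 530 485
 492 480 510 496]
w18 0.09 [[245.0, 29.0], [281.0, 20.0], [209.0, 19.0], [302.0, -7.0], [184.0, -8.0], [240.0, -65.0]]
w18 0.095 [[246.0, 36.0], [280.0, 27.0], [211.0, 27.0], [300.0, 3.0], [188.0, 2.0], [241.0, -48.0]]
w18 0.1 [[246.0, 42.0], [279.0, 34.0], [213.0, 34.0], [298.0, 12.0], [191.0, 11.0], [241.0, -34.0]]
w18 0.105 [[246.0, 48.0], [278.0, 41.0], [214.0, 40.0], [296.0, 20.0], [194.0, 20.0], [242.0, -21.0]]
w19 0.09 [[246.0, 41.0], [279.0, 33.0], [212.0, 33.0], [299.0, 10.0], [190.0, 10.0], [242.0, -37.0]]
w19 0.095 [[247.0, 47.0], [278.0, 40.0], [214.0, 39.0], [297.0, 19.0], [193.0, 18.0], [243.0, -24.0]]
w19 0.1 [[247.0, 52.0], [277.0, 46.0], [216.0, 45.0], [295.0, 26.0], [196.0, 26.0], [243.0, -12.0]]
w19 0.105 [[247.0, 57.0], [277.0, 51.0], [217.0, 51.0], [293.0, 34.0], [199.0, 33.0], [244.0, -1.0]]
```

Held: in the wrist image the bar moved from v≈37 to 49 as the tool rose, so the ring stayed at sash ≈0.103, and Fz is just the pole's weight. Next I'll level the pole inside the ring.

```bash
python3 -c "
from h import *
swing([10,4,-1,-4.5],4.5,L=.107,dz=.0117,dx=.003)
g=cv2.imread('pics/w19.png').astype(int).sum(2)
for v in range(4,32,2): print(v,g[v,236:276:2])"
```

```text
throat [ 0.62820238 -0.16245951  0.21069312]
xyz [1.9, -0.5, -13.7] ang [-0.0003, -0.1044, 0.0045]
xyz [5.0, -0.5, -27.4] ang [-0.0, -0.2091, 0.0045]
xyz [8.7, -0.5, -39.1] ang [0.0002, -0.2964, 0.0045]
xyz [12.2, -0.4, -47.9] ang [0.0003, -0.3575, 0.0045]
4 [407 415 403 418 401 410 396 403 401 392 398 394 405 409 397 396 410 400
 398 407]
6 [408 400 410 407 406 404 401 401 395 386 403 401 417 412 412 413 406 400
 395 408]
8 [405 407 410 411 408 404 402 400 396 408 396 403 413 410 404 408 400 408
 406 411]
10 [402 399 409 413 406 407 405 404 406 403 404 407 407 407 416 405 412 405
 407 403]
12 [406 406 407 405 399 406 399 398 387 360 362 364 398 409 407 413 402 403
 404 402]
14 [414 411 412 413 407 408 406 369 380 368 369 373 362 378 401 408 399 398
 387 396]
16 [411 413 411 407 407 402 362 383 374 380 372 370 363 358 414 414 397 408
 406 401]
18 [408 415 403 406 396 409 366 381 376 373 381 389 375 362 383 415 414 406
 406 402]
20 [409 412 408 404 398 371 365 356 366 448 665 555 475 344 354 403 405 401
 404 407]
22 [408 410 400 401 403 391 362 473 744 680 639 551 469 353 347 395 403 402
 404 411]
24 [411 406 407 406 409 366 459 726 725 674 640 553 464 357 354 395 400 390
 403 416]
26 [401 397 405 402 412 419 719 716 727 676 642 547 467 352 344 401 415 407
 412 411]
28 [415 409 413 409 405 484 711 714 727 676 648 560 464 354 346 404 403 417
 418 412]
30 [404 407 411 415 408 488 715 716 729 671 643 562 472 358 352 411 411 412
 406 414]
```

Call:
{"method": "move_arm", "body": {"series": [{"grip":0,"xyz":[1.9,-0.5,-13.7],"angular":[0,-0.104,0]},{"grip":0,"xyz":[5,-0.5,-27.4],"angular":[0,-0.209,0]},{"grip":0,"xyz":[8.7,-0.5,-39.1],"angular":[0,-0.296,0]},{"grip":0,"xyz":[12.3,-0.5,-48.5],"angular":[0,-0.365,0]},{"grip":0,"xyz":[12.3,-0.5,-48.5],"angular":[0,-0.365,0]},{"grip":0,"xyz":[12.3,-0.5,-48.5],"angular":[0,-0.365,0]}]}}

```text
time_s: 20.7
tcp_pos: [0.5251, -0.1497, 0.2285]
ee_rot: [[0.989, -0.118, -0.086], [-0.118, -0.993, 0.01], [-0.086, 0.0, -0.996]]
wrist_force: [-0.3, 0.1, -1.8]
gripper_width: 0.205
gripper_force: 30.0
```

```bash
python3 -c "
from h import *
st();cap('wrist','w20');s=st();R=np.array(s['ee_rot']);t=np.array(s['tcp_pos']);q=np.radians(5.5)
for L in [.107,.118]: print(L,t+R@[L*np.cos(q),0,.0065-L*np.sin(q)],proj('w20',t+R@[L*np.cos(q),0,.0065-L*np.sin(q)]))
g=cv2.imread('pics/w20.png').astype(int).sum(2)
for v in range(0,90,3): print(v,g[v,200:310:5])
by=np.array([.122,.9925,0])
for d in [.095,.1,.105]:
    c=np.array([.628,-.161,.319-d])
    print(d,[np.round(proj('w20',c+.021*(np.cos(a)*by+np.sin(a)*np.array([0,0,1])))).tolist() for a in np.radians([270,225,315,180,0,90])])
"
```

```text
t 20.7 tcp [ 0.5251 -0.1497  0.2285] yaw -6.78 pitch -4.94 F [-0.3   0.11 -1.78] M [-0.12 -0.05  0.02] w 0.205 gf 30.0
t 20.75 tcp [ 0.5244 -0.1497  0.2284] yaw -6.76 pitch -4.99 F [ 0.03 -0.07 -1.13] M [-0.12 -0.04 -0.04] w 0.205 gf 30.0
0.107 [ 0.63010884 -0.16221879  0.22284313] [254.41933679  42.89881014]
0.118 [ 0.64103192 -0.16351378  0.22294033] [254.3825565   14.33254974]
0 [402 401 391 403 400 404 392 396 404 412 417 680 405 417 412 416 407 413
 410 294 401 413]
3 [415 414 408 420 413 420 421 416 415 410 420 408 416 408 413 417 411 418
 410 409 415 413]
6 [409 415 415 424 414 413 415 408 402 701 418 425 416 418 416 412 412 419
 419 415 412 407]
9 [407 402 408 407 408 400 400 407 674 400 400 408 403 407 406 402 403 396
 405 403 401 404]
12 [404 398 410 406 410 399 394 696 406 404 399 410 398 393 397 399 390 410
 407 401 398 403]
15 [407 412 408 411 407 436 681 379 406 402 640 537 356 397 404 408 399 402
 397 405 405 411]
18 [404 407 405 407 400 381 399 403 399 401 676 614 399 404 398 404 408 395
 401 407 412 407]
21 [277 273 278 296 444 276 287 282 289 283 692 652 351 409 405
[... 1687 characters left out ...]
1 628 622 629 610
 608 608 609 597]
78 [540 569 579 606 614 629 634 636 643 650 701 632 432 654 637 641 641 634
 646 645 643 650]
81 [473 474 483 480 474 479 482 477 468 460 702 624 421 480 463 461 461 459
 459 465 473 460]
84 [480 481 480 472 471 469 475 477 482 462 698 628 365 467 479 463 464 461
 466 475 479 465]
87 [487 487 474 465 470 463 466 462 475 465 710 365 373 482 470 476 467 470
 460 461 470 465]
0.095 [[253.0, 54.0], [282.0, 53.0], [223.0, 52.0], [299.0, 48.0], [206.0, 48.0], [252.0, 40.0]]
0.1 [[253.0, 55.0], [281.0, 54.0], [224.0, 54.0], [297.0, 50.0], [208.0, 50.0], [252.0, 42.0]]
0.105 [[253.0, 57.0], [280.0, 55.0], [225.0, 55.0], [296.0, 51.0], [209.0, 51.0], [252.0, 44.0]]
```

The ring is edge-on around (252,47), the shaft is centred and the pole is level. Withdrawing.

Call:
{"method": "move_arm", "body": {"series": [{"grip":0,"xyz":[-3,0,0.3],"angular":[0,0,0]},{"grip":0,"xyz":[-6,0,0.5],"angular":[0,0,0]},{"grip":0,"xyz":[-9,0,0.8],"angular":[0,0,0]},{"grip":0,"xyz":[-12,0,1],"angular":[0,0,0]},{"grip":0,"xyz":[-12,0,1],"angular":[0,0,0]}]}}

```text
time_s: 21.25
tcp_pos: [0.5128, -0.1484, 0.2296]
ee_rot: [[0.989, -0.117, -0.086], [-0.117, -0.993, 0.009], [-0.086, 0.001, -0.996]]
wrist_force: [0.0, 0.8, -1.4]
gripper_width: 0.2
gripper_force: 30.0
```

```bash
python3 -c "
from h import *
st();r.capture('top');st()"
```

```text
t 21.25 tcp [ 0.5128 -0.1484  0.2296] yaw -6.75 pitch -4.94 F [ 0.02  0.84 -1.36] M [-0.02 -0.04  0.03] w 0.2 gf 30.0
t 21.3 tcp [ 0.5131 -0.1484  0.2296] yaw -6.75 pitch -4.92 F [-0.04 -1.03 -1.39] M [-0.13 -0.09 -0.03] w 0.2 gf 30.0
```

Call:
{"method": "move_arm", "body": {"series": [{"grip":0,"xyz":[-4,0,1],"angular":[0,0,0]},{"grip":0,"xyz":[-8,0,1.7],"angular":[0,0,0]},{"grip":0,"xyz":[-12,0,2],"angular":[0,0,0]},{"grip":0,"xyz":[-18,0,2.5],"angular":[0,0,0]},{"grip":0,"xyz":[-26,0,3],"angular":[0,0,0]},{"grip":0,"xyz":[-36,0,4],"angular":[0,0,0]},{"grip":0,"xyz":[-50,0,5],"angular":[0,0,0]},{"grip":0,"xyz":[-50,0,5],"angular":[0,0,0]}]}}

```text
time_s: 22.1
tcp_pos: [0.4615, -0.1423, 0.229]
ee_rot: [[0.989, -0.118, -0.086], [-0.117, -0.993, 0.01], [-0.087, 0.001, -0.996]]
wrist_force: [1.0, -1.0, -1.2]
gripper_width: 0.201
gripper_force: 30.0
```

```bash
python3 -c "
from h import *
st();cap('wrist','w21');s=st();cap('top','t21')
R=np.array(s['ee_rot']);t=np.array(s['tcp_pos'])
for a in [3,4,5,6,7]:
    q=np.radians(a);print(a,proj('w21',t+R@[.118*np.cos(q),0,.0065-.118*np.sin(q)]))
g=cv2.imread('pics/w21.png').astype(int).sum(2)
for v in [6,8,10,12,14,16,18,20,24,60,120,160,174]: print(v,g[v,232:280:3])
goal([.435,.225,.3243],-101.57,-5)
goal([.47,-.12,.30],-7,-5)
"
```

```text
t 22.1 tcp [ 0.4615 -0.1423  0.229 ] yaw -6.75 pitch -4.98 F [ 0.98 -1.   -1.23] M [-0.1  -0.14 -0.01] w 0.201 gf 30.0
t 22.15 tcp [ 0.4627 -0.1425  0.2292] yaw -6.74 pitch -4.91 F [ 0.23  0.45 -0.97] M [-0.09 -0.14 -0.06] w 0.208 gf 30.0
3 [254.19952265  12.50900806]
4 [254.17579348  11.08212709]
5 [254.15141412   9.70393408]
6 [254.12636705   8.37778941]
7 [254.10063447   7.107247  ]
6 [619 613 615 611 628 621 631 630 620 615 625 629 627 632 632 635]
8 [492 492 506 514 524 532 535 550 547 552 549 561 572 582 583 588]
10 [446 456 439 452 451 450 449 446 450 454 455 456 453 447 447 446]
12 [456 457 448 454 461 458 454 455 376 364 463 449 442 452 452 449]
14 [457 447 445 459 461 456 578 544 458 361 385 454 455 456 450 460]
16 [452 446 444 458 454 468 639 591 512 401 342 455 450 449 450 453]
18 [454 447 450 447 447 601 666 618 562 443 342 461 457 455 450 448]
20 [453 454 459 448 451 675 681 643 586 461 336 467 457 447 449 447]
24 [451 455 456 454 450 686 684 645 579 465 334 458 454 456 449 448]
60 [538 536 534 534 516 690 685 649 578 466 342 607 592 593 600 600]
120 [529 428 383 349 345 348 365 358 363 364 350 613 603 596 598 596]
160 [596 598 599 587 595 599 364 375 369 372 343 577 566 570 583 583]
174 [603 611 613 600 604 598 358 376 359 349 349 576 568 564 564 560]
xyz [-79.2, -361.6, -89.0] ang [0.1433, -0.0023, 1.649]
xyz [-2.1, -23.1, -70.9] ang [0.0013, -0.0021, 0.0045]
```

Clear of the ring. Next I'll carry the pole back above the rest, with the tool pitched −5.5° so the pole stays level.

```bash
python3 -c "
from h import *
goal([.45,-.14,.30],-7,-5.5);goal([.44,.0,.31],-50,-5.5)
"
```

```text
xyz [-19.6, -0.9, -69.4] ang [0.0013, -0.0108, 0.0045]
xyz [-46.7, -138.7, -77.3] ang [0.0692, -0.0106, 0.7519]
```

Call:
{"method": "move_arm", "body": {"series": [{"grip":0,"xyz":[-10,0,-35],"angular":[0,-0.01,0]},{"grip":0,"xyz":[-20,-5,-69],"angular":[0.005,-0.01,0.06]},{"grip":0,"xyz":[-26,-35,-72],"angular":[0.018,-0.01,0.2]},{"grip":0,"xyz":[-32,-65,-74],"angular":[0.032,-0.01,0.345]},{"grip":0,"xyz":[-38,-95,-76],"angular":[0.046,-0.01,0.49]},{"grip":0,"xyz":[-44,-120,-77],"angular":[0.058,-0.01,0.63]},{"grip":0,"xyz":[-47,-139,-77],"angular":[0.069,-0.01,0.752]},{"grip":0,"xyz":[-47,-139,-77],"angular":[0.069,-0.01,0.752]}]}}

```text
time_s: 23.0
tcp_pos: [0.4402, 0.0018, 0.3098]
ee_rot: [[0.641, -0.765, -0.061], [-0.761, -0.644, 0.074], [-0.096, -0.001, -0.995]]
wrist_force: [0.2, -0.2, -1.3]
gripper_width: 0.204
gripper_force: 30.0
```

```bash
python3 -c "
from h import *
st();goal([.435,.225,.20],-101.57,-5.5);goal([.435,.225,.30],-101.57,-5.5)
"
```

```text
t 23.0 tcp [0.4402 0.0018 0.3098] yaw -49.89 pitch -5.5 F [ 0.23 -0.16 -1.34] M [-0.24 -0.05 -0.02] w 0.204 gf 30.0
xyz [-162.7, -139.8, 126.0] ang [0.0859, 0.0002, 0.8979]
xyz [-172.3, -139.8, 26.5] ang [0.0859, 0.0002, 0.8979]
```

Call:
{"method": "move_arm", "body": {"series": [{"grip":0,"xyz":[-25,-20,4],"angular":[0.012,0,0.13]},{"grip":0,"xyz":[-50,-40,8],"angular":[0.025,0,0.265]},{"grip":0,"xyz":[-75,-60,12],"angular":[0.038,0,0.4]},{"grip":0,"xyz":[-100,-80,16],"angular":[0.05,0,0.535]},{"grip":0,"xyz":[-125,-100,20],"angular":[0.063,0,0.67]},{"grip":0,"xyz":[-150,-120,24],"angular":[0.076,0,0.8]},{"grip":0,"xyz":[-172,-140,26],"angular":[0.086,0,0.898]},{"grip":0,"xyz":[-168,-140,76],"angular":[0.086,0,0.898]},{"grip":0,"xyz":[-163,-140,126],"angular":[0.086,0,0.898]},{"grip":0,"xyz":[-163,-140,126],"angular":[0.086,0,0.898]}]}}

```text
time_s: 24.0
tcp_pos: [0.4314, 0.2206, 0.193]
ee_rot: [[-0.203, -0.979, 0.005], [-0.976, 0.203, 0.083], [-0.083, 0.012, -0.997]]
wrist_force: [-1.1, -1.0, -1.6]
gripper_width: 0.207
gripper_force: 30.0
```

```bash
python3 -c "
from h import *
st();cap('wrist','w22');goal([.435,.225,.115],-101.57,-5.5)
g=cv2.imread('pics/w22.png').astype(int).sum(2)
for v in [4,8,10,12,14,16,20,24,60,120,160]: print(v,g[v,232:280:3])
"
```

```text
t 24.0 tcp [0.4314 0.2206 0.193 ] yaw -101.74 pitch -4.75 F [-1.08 -0.96 -1.57] M [-0.32  0.24  0.02] w 0.207 gf 30.0
xyz [4.3, -0.6, 82.1] ang [0.0049, -0.0076, -0.0016]
4 [673 670 670 670 671 674 670 672 676 669 676 676 676 678 676 679]
8 [675 678 674 672 671 668 671 670 675 669 673 675 677 673 679 678]
10 [668 672 674 673 674 672 673 678 681 680 677 677 677 672 674 680]
12 [672 676 673 673 671 674 676 393 402 392 687 676 673 675 677 673]
14 [677 681 677 674 675 679 406 422 406 409 555 677 680 679 680 677]
16 [675 677 674 674 669 675 421 420 431 417 400 682 677 679 684 674]
20 [676 680 679 675 676 370 415 425 437 410 399 695 674 677 677 680]
24 [678 680 680 682 677 384 424 415 443 409 402 630 679 675 680 679]
60 [427 437 429 447 452 457 415 413 435 416 403 699 683 693 685 686]
120 [311 287 283 297 294 300 415 426 416 416 396 307 315 307 277 301]
160 [305 291 288 300 299 315 420 422 410 416 405 310 299 303 290 310]
```

Call:
{"method": "move_arm", "body": {"series": [{"grip":0,"xyz":[2,0,40],"angular":[0,-0.004,0]},{"grip":0,"xyz":[3,0,75],"angular":[0,-0.004,0]},{"grip":0,"xyz":[3,0,80],"angular":[0,-0.004,0]},{"grip":0,"xyz":[3,0,80],"angular":[0,-0.004,0]},{"grip":0,"xyz":[3,0,80],"angular":[0,-0.004,0]}]}}

```text
time_s: 24.55
tcp_pos: [0.4379, 0.2296, 0.1225]
ee_rot: [[-0.201, -0.979, 0.024], [-0.974, 0.202, 0.1], [-0.103, -0.003, -0.995]]
wrist_force: [0.4, -0.7, 0.0]
gripper_width: 0.201
gripper_force: 30.0
```

```bash
python3 -c "
from h import *
st();cap('top','t22');cap('wrist','w23');st();goal([.435,.225,.1],-101.57,-5.6);goal([.435,.225,.0715],-101.57,-5.6)
s=r.sense();print(np.round(s['joints'],1))
"
```

```text
t 24.55 tcp [0.4379 0.2296 0.1225] yaw -101.63 pitch -5.92 F [ 0.38 -0.68  0.04] M [-0.2   0.13 -0.  ] w 0.201 gf 30.0
t 24.65 tcp [0.4373 0.2294 0.1221] yaw -101.66 pitch -5.91 F [ 0.02 -0.27 -1.84] M [-0.19  0.12 -0.02] w 0.209 gf 30.0
xyz [7.0, 1.4, 21.5] ang [-0.0023, 0.0055, -0.0016]
xyz [9.9, 1.5, 49.8] ang [-0.0023, 0.0055, -0.0016]
[ 44.6  15.8 -28.1  -4.8 -41.2 -52.8]
```

Call:
{"method": "move_arm", "body": {"series": [{"grip":0,"xyz":[4,1,10],"angular":[-0.002,0.005,0]},{"grip":0,"xyz":[7,1.5,21],"angular":[-0.002,0.005,0]},{"grip":0,"xyz":[7,1.5,21],"angular":[-0.002,0.005,0]},{"grip":0,"xyz":[7,1.5,21],"angular":[-0.002,0.005,0]}]}}

```text
time_s: 25.05
tcp_pos: [0.4332, 0.2236, 0.0975]
ee_rot: [[-0.202, -0.979, 0.015], [-0.975, 0.202, 0.092], [-0.093, 0.004, -0.996]]
wrist_force: [-0.6, -0.1, -0.3]
gripper_width: 0.203
gripper_force: 30.0
```

```bash
python3 -c "
from h import *
st();goal([.435,.225,.0715],-101.57,-5.6)
"
```

```text
t 25.05 tcp [0.4332 0.2236 0.0975] yaw -101.7 pitch -5.34 F [-0.62 -0.07 -0.32] M [-0.19  0.14 -0.  ] w 0.203 gf 30.0
xyz [0.7, -1.5, 26.0] ang [0.0035, -0.0046, -0.0023]
```

Lowering into the rest in small steps.

Call:
{"method": "move_arm", "body": {"series": [{"grip":0,"xyz":[0,-1,4],"angular":[0,-0.002,0]},{"grip":0,"xyz":[0,-1,8],"angular":[0,-0.002,0]},{"grip":0,"xyz":[0,-1,12],"angular":[0,-0.002,0]},{"grip":0,"xyz":[0,-1,16],"angular":[0,-0.002,0]},{"grip":0,"xyz":[0,-1,16],"angular":[0,-0.002,0]}]}}

```text
time_s: 25.55
tcp_pos: [0.4344, 0.225, 0.0814]
ee_rot: [[-0.202, -0.979, 0.015], [-0.975, 0.203, 0.094], [-0.095, 0.004, -0.995]]
wrist_force: [-0.7, -0.8, -0.6]
gripper_width: 0.204
gripper_force: 30.0
```

```bash
python3 -c "
from h import *
st();goal([.435,.225,.0715],-101.57,-5.6)
"
```

```text
t 25.55 tcp [0.4344 0.225  0.0814] yaw -101.71 pitch -5.46 F [-0.71 -0.79 -0.62] M [-0.27  0.16 -0.03] w 0.204 gf 30.0
xyz [0.8, -0.7, 9.9] ang [0.0037, -0.0024, -0.0025]
```

Call:
{"method": "move_arm", "body": {"series": [{"grip":0,"xyz":[0.5,-0.5,3],"angular":[0.003,-0.002,0]},{"grip":0,"xyz":[0.8,-0.5,6],"angular":[0.003,-0.002,0]},{"grip":0,"xyz":[0.8,-0.5,8],"angular":[0.003,-0.002,0]},{"grip":0,"xyz":[0.8,-0.5,8],"angular":[0.003,-0.002,0]}]}}

```text
time_s: 25.95
tcp_pos: [0.435, 0.225, 0.0738]
ee_rot: [[-0.202, -0.979, 0.019], [-0.974, 0.203, 0.096], [-0.098, 0.0, -0.995]]
wrist_force: [-0.5, -1.1, -1.7]
gripper_width: 0.203
gripper_force: 30.0
```

```bash
python3 -c "
from h import *
st();r.capture('top');st()
"
```

```text
t 25.95 tcp [0.435  0.225  0.0738] yaw -101.71 pitch -5.61 F [-0.5  -1.12 -1.72] M [-0.19  0.13 -0.04] w 0.203 gf 30.0
t 26.0 tcp [0.4351 0.225  0.0739] yaw -101.7 pitch -5.62 F [-0.57 -0.44 -0.41] M [-0.21  0.14  0.02] w 0.202 gf 30.0
```

Call:
{"method": "move_arm", "body": {"series": [{"grip":0,"xyz":[0,0,1],"angular":[0,0,0]},{"grip":0,"xyz":[0,0,1.5],"angular":[0,0,0]},{"grip":0,"xyz":[0,0,1.5],"angular":[0,0,0]}]}}

```text
time_s: 26.3
tcp_pos: [0.4352, 0.2252, 0.0726]
ee_rot: [[-0.202, -0.979, 0.02], [-0.974, 0.203, 0.096], [-0.098, 0.0, -0.995]]
wrist_force: [0.9, 0.1, -2.1]
gripper_width: 0.203
gripper_force: 30.0
```

```bash
python3 -c "
from h import *
st();r.capture('top');st()
"
```

```text
t 26.3 tcp [0.4352 0.2252 0.0726] yaw -101.71 pitch -5.64 F [ 0.94  0.1  -2.07] M [-0.24  0.13  0.  ] w 0.203 gf 30.0
t 26.35 tcp [0.4352 0.2252 0.0726] yaw -101.71 pitch -5.64 F [-0.31 -0.25 -1.52] M [-0.25  0.12 -0.03] w 0.206 gf 30.0
```

Call:
{"method": "move_arm", "body": {"series": [{"grip":0,"xyz":[0,0,1],"angular":[0,0,0]},{"grip":0,"xyz":[0,0,1.5],"angular":[0,0,0]},{"grip":0,"xyz":[0,0,1.5],"angular":[0,0,0]}]}}

```text
time_s: 26.65
tcp_pos: [0.4354, 0.2254, 0.0715]
ee_rot: [[-0.202, -0.979, 0.02], [-0.974, 0.203, 0.096], [-0.099, -0.0, -0.995]]
wrist_force: [-0.8, -1.1, 3.2]
gripper_width: 0.205
gripper_force: 30.0
```

Call:
{"method": "move_arm", "body": {"series": [{"grip":0,"xyz":[0,0,1],"angular":[0,0,0]},{"grip":0,"xyz":[0,0,1],"angular":[0,0,0]},{"grip":0,"xyz":[0,0,1],"angular":[0,0,0]}]}}

```text
time_s: 26.95
tcp_pos: [0.4354, 0.2253, 0.0712]
ee_rot: [[-0.201, -0.979, 0.02], [-0.975, 0.202, 0.096], [-0.099, -0.001, -0.995]]
wrist_force: [-2.8, -2.7, 11.1]
gripper_width: 0.206
gripper_force: 30.0
```

```bash
python3 -c "
from h import *
st();cap('wrist','w24');st()
g=cv2.imread('pics/w24.png').astype(int).sum(2)
for v in [4,8,10,12,14,16,20]: print(v,g[v,232:280:3])
"
```

```text
t 26.95 tcp [0.4354 0.2253 0.0712] yaw -101.67 pitch -5.66 F [-2.78 -2.75 11.05] M [-0.51  0.85  0.13] w 0.206 gf 30.0
t 27.0 tcp [0.4354 0.2253 0.0712] yaw -101.67 pitch -5.66 F [-3.41 -2.81  9.51] M [-0.56  0.81  0.15] w 0.204 gf 30.0
4 [397 403 399 402 398 391 402 402 405 396 410 396 407 396 399 403]
8 [406 401 406 403 403 401 399 398 409 395 397 410 405 401 396 397]
10 [411 401 407 404 396 392 406 403 392 397 393 403 400 397 403 406]
12 [409 395 403 404 404 406 397 392 392 396 411 403 405 407 399 393]
14 [406 403 407 398 410 405 396 406 398 394 407 413 409 402 407 402]
16 [402 395 396 401 392 406 406 404 403 394 375 402 403 408 396 397]
20 [405 408 407 404 400 384 408 400 421 399 386 408 404 411 398 395]
```

It's seated at the pick height with 10 N of contact. Easing off 0.8 mm and opening.

Call:
{"method": "move_arm", "body": {"series": [{"grip":0,"xyz":[0,0,-0.8],"angular":[0,0,0]},{"grip":0.25,"xyz":[0,0,-0.8],"angular":[0,0,0]},{"grip":0.5,"xyz":[0,0,-0.8],"angular":[0,0,0]},{"grip":0.9,"xyz":[0,0,-0.8],"angular":[0,0,0]},{"grip":0.9,"xyz":[0,0,-0.8],"angular":[0,0,0]},{"grip":0.9,"xyz":[0,0,-0.8],"angular":[0,0,0]},{"grip":0.9,"xyz":[0,0,-0.8],"angular":[0,0,0]},{"grip":0.9,"xyz":[0,0,-0.8],"angular":[0,0,0]},{"grip":0.9,"xyz":[0,0,-0.8],"angular":[0,0,0]},{"grip":0.9,"xyz":[0,0,-0.8],"angular":[0,0,0]}]}}

```text
time_s: 28.0
tcp_pos: [0.4352, 0.2254, 0.0709]
ee_rot: [[-0.202, -0.979, 0.02], [-0.974, 0.203, 0.096], [-0.098, 0.0, -0.995]]
wrist_force: [-0.6, -0.2, 0.5]
gripper_width: 0.862
gripper_force: 0.0
```

Call:
{"method": "move_arm", "body": {"series": [{"grip":0.9,"xyz":[0,0,-20],"angular":[0,0,0]},{"grip":0.9,"xyz":[0,0,-50],"angular":[0,0,0]},{"grip":0.9,"xyz":[0,0,-90],"angular":[0,0,0]},{"grip":0.9,"xyz":[0,0,-130],"angular":[0,0,0]},{"grip":0.9,"xyz":[0,0,-170],"angular":[0,0,0]},{"grip":0.9,"xyz":[0,0,-200],"angular":[0,0,0]},{"grip":0.9,"xyz":[0,0,-200],"angular":[0,0,0]}]}}

```text
time_s: 28.7
tcp_pos: [0.4331, 0.2071, 0.2751]
ee_rot: [[-0.201, -0.979, 0.029], [-0.974, 0.203, 0.102], [-0.106, -0.007, -0.994]]
wrist_force: [0.1, 0.1, -0.1]
gripper_width: 0.896
gripper_force: 0.0
```

```bash
python3 -c "
from h import *
st();cap('wrist','w25');cap('scene','s25');cap('top','t25')
by=np.array([.122,.9925,0])
print('pole pred', [proj('w25',p).round(1).tolist() for p in ([.4125,.1103,.065],[.427,.194,.065])])
g=cv2.imread('pics/w25.png').astype(int);u,v=proj('w25',[.42,.152,.065]).astype(int);print(u,v)
for dv in range(-50,60,10): print(v+dv,g[v+dv,u-40:u+40:4].sum(1))
# ring search in scene: compare scene before (s1, ring up) at ring-up place and now
a=cv2.imread('pics/s1.png').astype(int);b=cv2.imread('pics/s25.png').astype(int)
for z in [.31,.2155]:
  u,v=proj('s25',[.629,-.160,z]).astype(int);d=np.abs(a-b).sum(2)[v-11:v+11,u-7:u+8];print(z,u,v,d.mean(),d.max())
d=np.abs(a-b).sum(2);ys,xs=np.where(d[120:240,290:370]>90);print('changed',len(ys),xs.min()+290 if len(xs) else 0,xs.max()+290 if len(xs) else 0,ys.min()+120 if len(xs) else 0,ys.max()+120 if len(xs) else 0)
"
```

```text
t 28.7 tcp [0.4331 0.2071 0.2751] yaw -101.64 pitch -6.08 F [ 0.1   0.13 -0.15] M [-0.18  0.11  0.01] w 0.896 gf 0.0
pole pred [[257.1, 75.9], [259.0, 147.7]]
257 113
63 [657 408 404 419 412 676 672 410 682 658 661 666 660 665 663 665 671 665
 664 668]
73 [663 669 675 418 413 419 408 418 416 408 679 672 394 660 669 679 666 671
 669 670]
83 [658 394 410 409 200 229 221 217 215 212 622 545 298 298 310 291 279 671
 666 671]
93 [668 412 412 413 300 223 220 220 207 215 623 521 294 295 308 261 278 679
 677 672]
103 [661 408 422 415 345 226 294 214 218 202 619 512 211 224 304 270 280 675
 670 673]
113 [656 409 407 417 408 217 290 650 436 293 621 551 388 471 765 280 295 672
 676 674]
123 [657 409 407 400 408 211 219 199 276 282 629 415 282 294 289 274 295 676
 673 670]
133 [651 397 410 410 405 222 209 216 274 284 622 406 294 301 279 280 315 673
 672 669]
143 [652 383 404 406 401 212 211 201 280 301 372 322 287 300 288 283 394 668
 669 676]
153 [657 400 397 398 411 216 219 209 281 233 281 270 293 296 292 280 491 668
 667 671]
163 [630 643 654 411 406 219 212 211 205 345 379 389 291 286 299 294 590 670
 667 665]
0.31 313 155 43.13939393939394 312
0.2155 311 185 42.42121212121212 105
changed 725 293 350 146 239
```

```bash
python3 -c "
from h import *
a=cv2.imread('pics/top0.png');b=cv2.imread('pics/t25.png')
for n,(A,B,fa,fb,w,h) in {'top':(a,b,'top0','t25',22,7),'scene':(cv2.imread('pics/s1.png'),cv2.imread('pics/s25.png'),'s1','s25',8,13)}.items():
  u,v=proj(fa,[.629,-.160,.31]).round().astype(int)
  T=A[v-h:v+h+1,u-w:u+w+1]
  for d in [.01,.04,.07,.09,.1,.105]:
    x,y=proj(fb,[.629,-.160,.319-d]).round().astype(int)
    m=cv2.matchTemplate(B[y-h-2:y+h+3,x-w-2:x+w+3],T,cv2.TM_CCOEFF_NORMED);print(n,d,x,y,round(float(m.max()),2))
# glassware moved?
D=np.abs(a.astype(int)-b).sum(2)
for u,v in [(275,226),(318,223),(345,211),(163,214)]: print(u,v,D[v-10:v+11,u-12:u+13].mean().round(1))
x,y=b.shape[:2]
st()
"
```

```text
top 0.01 271 142 0.17
top 0.04 270 144 0.26
top 0.07 270 146 0.73
top 0.09 270 148 0.86
top 0.1 270 148 0.86
top 0.105 270 149 0.86
scene 0.01 313 156 0.5
scene 0.04 313 166 0.74
scene 0.07 312 175 0.49
scene 0.09 311 181 0.55
scene 0.1 311 184 0.61
scene 0.105 311 186 0.61
275 226 15.1
318 223 15.5
345 211 83.6
163 214 29.6
t 28.85 tcp [0.4306 0.2058 0.2692] yaw -101.73 pitch -5.61 F [-0.17  1.24 -1.06] M [-0.19  0.12  0.02] w 0.896 gf 0.0
```

```bash
python3 -c "
from h import *
for A,B,u,v,w,h in [('scene0','s25',323,318,8,15),('top0','t25',346,211,8,7),('t2','t25',346,211,8,7)]:
  a=cv2.imread('pics/%s.png'%A);b=cv2.imread('pics/%s.png'%B)
  m=cv2.matchTemplate(b[v-h-8:v+h+9,u-w-8:u+w+9],a[v-h:v+h+1,u-w:u+w+1],cv2.TM_CCOEFF_NORMED);print(A,B,cv2.minMaxLoc(m)[1],cv2.minMaxLoc(m)[3],'centre=8,8')
"
```

```text
scene0 s25 0.7490077614784241 (8, 8) centre=8,8
top0 t25 0.7818480730056763 (7, 8) centre=8,8
t2 t25 0.7825348377227783 (7, 8) centre=8,8
```

The dropper is in its place; only the lighting changed. Sash is down, pole is in its rest and the gripper is clear. Handing in.

```bash
python3 -c "
from station import r
print(r.finish_job())"
```

```text
the job is handed in; nothing more can be done
None
```

I pulled the sash down with the pole until the catch held it (about 0.103 m down), unhooked without lifting it, laid the pole back in its rest and left the glassware alone; measured pull stayed under about 8 N, and the job is handed in.

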